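# Lay up two kitchen schemes on sample cabinet doors

### The job

Lay up two kitchen schemes for the customer, each piece centred and squared up (long side along long side) on the one beneath, and set down gently. On the framed shaker door put the large stone sample flat in the recessed panel, then the wall tile on the stone, then the straight bar pull standing on the tile; on the plain slab door put the small square stone sample, with the round knob standing on it. Leave the tape measure and the black arched pull where they lie.

Things in the scene. Friction and masses are not known exactly. Their poses are not given: they have to be found in the camera images.
- shaker_door: target; framed (shaker) sample cabinet door of dark wood, lying face up, fixed to the counter: 290 x 230 x 20 mm overall, a 50 mm wide frame round a recessed flat panel of 190 x 130 mm whose face is 10 mm above the counter (10 mm below the frame's face). Origin: centre of its underside, on the counter. x along its 290 mm length, y along its 230 mm width, z up.
- slab_door: target; plain flat slab sample cabinet door of the same dark wood, no frame, lying face up, fixed to the counter: 290 x 230 x 20 mm. Origin: centre of its underside, on the counter; its face is 20 mm above that. x along its 290 mm length, y along its 230 mm width, z up.
- large_stone: loose; large sample of grey quartz worktop stone, a flat oblong slab 140 x 66 x 20 mm thick, about 0.44 kg. Origin: centre of its underside. x along its 140 mm length, y along its 66 mm width, z up.
- small_stone: loose; small square sample of the same grey stone, 60 x 60 x 12 mm thick, about 0.1 kg. Origin: centre of its underside; x and y along its sides, z up.
- tile: loose; flat taupe ceramic wall tile, 100 x 50 x 10 mm thick, about 0.11 kg. Origin: centre of its underside. x along its 100 mm length, y along its 50 mm width, z up.
- bar_pull: loose; straight brass cabinet pull standing on its two feet, about 0.09 kg: a square bar 76 mm long and 10 mm wide, from 20 to 30 mm above the feet's soles, on two posts 14 x 16 mm (16 mm across the bar) under its ends, 48 mm free between the posts. Origin: midway between the feet, at sole level; x along the bar, z up.
- knob: loose; round brass cabinet knob standing on its foot, 29 mm tall, about 0.06 kg: head 32 mm across from about 18 to 29 mm up (widest from 20 to 26 mm), narrow neck, foot 20 mm across. Origin: centre of the foot's underside; z up.
- tape_measure: bystander, loose; black and yellow tape measure lying on its side, 66 x 60 x 36 mm tall. Origin: centre of its underside.
- arched_pull: bystander, loose; dark arched cabinet pull standing on two round feet 96 mm apart, beyond the other things, about 35 mm tall. Origin: midway between the feet, at counter level; x along the pull.

How it is judged:
At the end, for the whole second after the job is handed in: Large stone on the recessed panel and small stone on the slab door within 15 mm of door centre; tile on large stone, bar pull on tile, knob on small stone within 12 mm of centre; all flat or upright (0.06 rad), sides parallel within 0.2 rad (knob any), at rest (horizontal distance between large_stone and shaker_door below 0.015 m and z of large_stone in the frame of shaker_door between 0.006 and 0.013 m and angle between each of large_stone, tile, bar_pull, small_stone, knob's own z axis and vertical below 0.06 rad and linear speed of each of large_stone, tile, bar_pull, small_stone, knob below 0.02 m/s and angular speed of each of large_stone, tile, bar_pull, small_stone, knob below 0.2 rad/s and angle between the x axis of large_stone and the x axis of shaker_door, either way round below 0.2 rad and horizontal distance between tile and large_stone below 0.012 m and z of tile in the frame of large_stone between 0.016 and 0.023 m and angle between the x axis of tile and the x axis of large_stone, either way round below 0.2 rad and horizontal distance between bar_pull and tile below 0.012 m and z of bar_pull in the frame of tile between 0.006 and 0.013 m and angle between the x axis of bar_pull and the x axis of tile, either way round below 0.2 rad and horizontal distance between small_stone and slab_door below 0.015 m and z of small_stone in the frame of slab_door between 0.016 and 0.023 m and (angle between the x axis of small_stone and the x axis of slab_door, either way round below 0.2 rad or angle between the y axis of small_stone and the x axis of slab_door, either way round below 0.2 rad) and horizontal distance between knob and small_stone below 0.012 m and z of knob in the frame of small_stone between 0.008 and 0.015 m); the robot touches nothing.
It fails at once if the tape measure is pushed more than 20 mm from where it lay (distance of tape_measure from where it was at the start of the episode above 0.02 m).
It fails at once if the arched pull is pushed more than 20 mm from where it lay (distance of arched_pull from where it was at the start of the episode above 0.02 m).
It fails at once if a piece is dropped (falls freely, from more than about 10 mm) instead of being set down ((contact force between large_stone and anything else below 0.05 N and linear speed of large_stone above 0.45 m/s) or (contact force between small_stone and anything else below 0.05 N and linear speed of small_stone above 0.45 m/s) or (contact force between tile and anything else below 0.05 N and linear speed of tile above 0.45 m/s) or (contact force between bar_pull and anything else below 0.05 N and linear speed of bar_pull above 0.45 m/s) or (contact force between knob and anything else below 0.05 N and linear speed of knob above 0.45 m/s)).
It also fails if it takes over 118 s, if anything falls off the work surface, if the arm or the gripper's body presses on something with over 40 N, if the wrist force passes 120 N, or if a joint passes its speed limit or range.

### The arm

A 7-joint arm with a two-finger parallel gripper is mounted at the origin on the work surface. World frame = base frame: x ahead of the robot, y to its left, z up, the work surface at z = 0. Lengths are in m, angles in rad, forces in N, time in s.
With the tool pointing down it reaches from about 0.425 to 0.875 m from the base axis. Payload 9.9 kg.
Tool frame: the origin (TCP) lies midway between the tips of the shut fingers; the grasp point (between the pads) lies 19 mm behind it; x points along the fingers, y is the direction in which the jaws open and shut, and the axes are right-handed (so a half turn about x gives the same grasp; the last joint's range is limited). The gripper opens to 85 mm and grips with 20 to 120 N. Pads are 22 mm wide; open, the fingers measure 114 mm over their backs; the gripper's body (76 mm by 85 mm) begins 54 mm behind the grasp point. The pads swing forward as they close: fully open they stand 13 mm farther back than shut.
Start: joints at [1.111, 0.576, 0.025, 1.437, -0.015, 1.129, -0.057], TCP at [0.248, -0.628, 0.231] pointing down, gripper open.
Joint ranges: [-2.76, 2.76], [-0.34, 2.15], [-1.52, 1.57], [0.19, 2.46], [-1.09, 4.23], [0.17, 1.99], [-2.82, 2.82]. Speed limits (rad/s): [2.22, 2.22, 3.01, 3.01, 3.14, 3.14, 3.14].

### API

Orientations are given as a rotation vector (axis times angle).
In Python, from bench import ctrl gives the robot as it stands.
- The arm moves only by the shell command python3 -m crank 'ROWS' [FORCE]. ROWS is JSON, a list of rows, each a list of 3 entries, a list of its own where there are three numbers: the shift along the tool's x, y, z scaled (see below), then the turn, a rotation vector about the tool's x, y, z scaled (see below), then the opening in per cent of the stroke, from 0 (shut) to 100 (fully open). In form: [[[x, y, z], [rx, ry, rz], jaw], ...]. A call has 1 to 12 rows; each row is the pose to reach, as a shift and turn from the pose measured when the call began, along the tool's axes at that moment; what a row does not reach only later rows make up. The controller multiplies each number of a shift by 0.15 m and each number of a turn by 30 degrees. A row lasts 1/10 s, in which the tool goes at most 50 mm and 8.59 degrees, less where a joint would pass 70% of its speed; a pose out of reach is approached as far as the arm can. A call with a number of a shift or a turn outside -1 to 1 is refused whole. A call with a gripper value outside its range is refused whole. The fingers move at their own pace and stop on an object; FORCE is the grip in N (left out, the last holds). Time passes only in rows, so rows that repeat a pose let the fingers close. It gives the time, the measured TCP pose, the force and the opening at its end, in the units of the state.
- ctrl.state(): the state, without advancing time (a new reading comes with each control period).
- ctrl.camera(name): name is "scene" or "top"; returns the picture (384x512x3 uint8, blue, green, red); there is no depth.
- ctrl.camera_model(name): a dict with "intrinsics" (3x3 intrinsics, pixels), "R" (3x3) and "t" (3): a world point X has camera coordinates R X + t. Camera axes: x right, y down, z forward; pixel columns grow to the right and rows downward; lengths in m; the calibration is good to about 2 mm. A picture is of the moment at which its call begins. camera_model takes no time and is no camera call.
- ctrl.job_done(): hands the job in, once; it reports no verdict.
The state is a dict: "t": time; "joint_pos": joint angles; "dq": joint speeds; "tau": joint torques, N m; "eef_pos": TCP position; "ee_rot": TCP orientation; "force": force on the tool from outside, world axes, zero at the start; "moment": the same for the moment, N m; "finger_gap": opening from 0.0 (shut) to 1.0 (fully open).
Only numpy, scipy, OpenCV 4.12 (cv2) and the standard library are available. Lean on these libraries where they do the work, as an engineer would, in place of code of your own. Each camera call takes 0.05 s, during which the arm holds its last target. There are 200 camera calls.

## Working session

There is one attempt and no reset: what is moved stays moved. The work goes in short steps, Python scripts to look and compute and a shell command to move; the robot and the scene stay as the last step left them, time stands still between calls to the robot, and variables do not carry over. Pictures are saved under pics/ and viewed, about 12 in all and at most 16, crops included, and the job is handed in when it is done.

```bash
ls; mkdir -p pics
python3 - <<'E'
from bench import ctrl
import cv2
s=ctrl.state(); print({k:s[k] for k in('t','eef_pos','ee_rot','finger_gap','force')})
for n in('scene','top'):
    cv2.imwrite(f'pics/{n}0.png',ctrl.camera(n)); m=ctrl.camera_model(n); print(n,m)
import numpy as np
a=cv2.imread('pics/top0.png'); cv2.imwrite('pics/top0b.png',cv2.resize(a,(800,600),interpolation=cv2.INTER_CUBIC))
E
```

```text
pics
{'t': 0.0, 'eef_pos': array([ 0.24754836, -0.62747664,  0.23044695]), 'ee_rot': array([ 2.01616828,  0.38509028, -2.01702563]), 'finger_gap': 1.000550002992688, 'force': array([-0.72084914,  0.22897681,  0.22355868])}
scene {'intrinsics': array([[453.81729375,   0.        , 248.88349706],
       [  0.        , 453.81729375, 194.35750452],
       [  0.        ,   0.        ,   1.        ]]), 'R': array([[-0.39601681,  0.91824243,  0.00123382],
       [ 0.74771253,  0.32325056, -0.58003022],
       [-0.53300719, -0.22877918, -0.81459402]]), 't': array([ 0.2529493 , -0.43212007,  1.49255654])}
top {'intrinsics': array([[421.48854169,   0.        , 260.68373603],
       [  0.        , 421.48854169, 186.93438678],
       [  0.        ,   0.        ,   1.        ]]), 'R': array([[ 0.02605363, -0.99950487,  0.01764152],
       [-0.98709944, -0.02851105, -0.15754939],
       [ 0.15797436, -0.0133092 , -0.98735352]]), 't': array([-0.01572606,  0.61058156,  1.22910562])}
```

View pics/top0b.png

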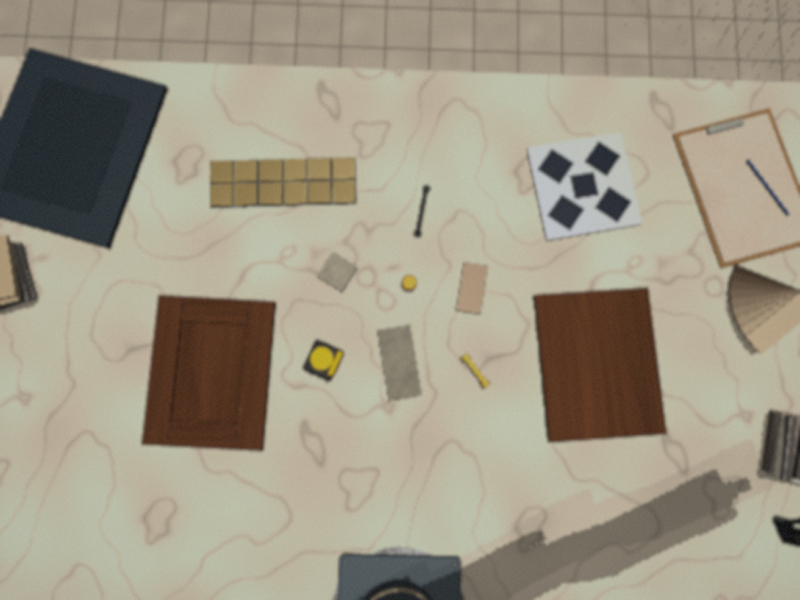

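View pics/scene0.png

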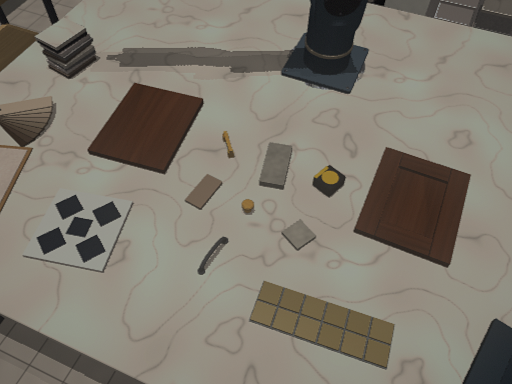

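The top view shows, in 800x600 px: the shaker door (209,372), slab door (600,364), small stone (338,271), knob (409,283), tile (472,288), large stone (399,362), bar pull (475,371), tape (324,360) and arched pull (423,210). The scene view agrees with this.

```bash
cat > h.py <<'E'
import numpy as np, cv2
from bench import ctrl
from scipy.spatial.transform import Rotation as Ro
def cast(n,uv,z):
    m=ctrl.camera_model(n); R=m['R']; C=-R.T@m['t']
    d=R.T@np.linalg.solve(m['intrinsics'],[uv[0],uv[1],1.]); return C+d*(z-C[2])/d[2]
def proj(n,X):
    m=ctrl.camera_model(n); p=m['intrinsics']@(m['R']@np.asarray(X,float)+m['t']); return p[:2]/p[2]
def blob(img,n,uv,r,z,thr=28,ok=None):
    "blob differing from its ROI's median background (Lab), near uv; rays cast onto height z; centre, yaw of long side, sizes"
    u,v=map(int,uv); u0,v0=max(u-r,0),max(v-r,0)
    lab=cv2.cvtColor(img,cv2.COLOR_BGR2LAB).astype(float)[v0:v+r,u0:u+r]
    bg=np.median(lab[np.r_[0:3,-3:0]].reshape(-1,3),0) if ok is None else np.array(ok,float)
    m=(np.linalg.norm(lab-bg,axis=2)>thr).astype(np.uint8)
    cs,_=cv2.findContours(m,cv2.RETR_EXTERNAL,cv2.CHAIN_APPROX_NONE)
    cs=[c for c in cs if cv2.contourArea(c)>15]
    c=min(cs,key=lambda c:-cv2.pointPolygonTest(c,(float(u-u0),float(v-v0)),True))
    w=np.array([cast(n,p+[u0,v0],z)[:2] for p in c[:,0]])
    (cx,cy),(a,b),t=cv2.minAreaRect((w*1000).astype(np.float32))
    if a<b: a,b,t=b,a,t+90
    t=(t+90)%180-90
    return np.round([cx,cy],1),round(t,1),np.round([a,b],1)
def go(x,y,z,yaw=None):
    "print shift (tool axes, in 0.15 m units) and turn about tool x (30 deg units) to target; yaw = direction deg of long side (perp. to jaw axis)"
    s=ctrl.state(); R=Ro.from_rotvec(s['ee_rot']).as_matrix()
    d=R.T@(np.array([x,y,z])-s['eef_pos'])/0.15
    print('tcp',s['eef_pos'].round(4),'toolx',R[:,0].round(3),'jawyaw',np.degrees(np.arctan2(R[1,1],R[0,1])).round(1),'shift',d.round(3),'q7',s['joint_pos'][6].round(2))
    if yaw is not None:
        c=[]
        for k in(90,-90):
            a=np.radians(yaw+k); y_=np.array([np.cos(a),np.sin(a),0]); x_=np.array([0,0,-1.])
            T=np.column_stack([x_,y_,np.cross(x_,y_)]); c.append((Ro.from_matrix(R.T@T)).as_rotvec()/np.radians(30))
        print('turns',[v.round(3).tolist() for v in c])
E
python3 - <<'E'
from h import *
s=ctrl.state(); print(Ro.from_rotvec(s['ee_rot']).as_matrix().round(3))
img={n:cv2.imread(f'pics/{n}0.png') for n in('top','scene')}
L=dict(shaker=(134,238,60,.010),slab=(384,233,60,.010),large=(255,232,32,.010),small=(216,173,19,.006),tile=(302,184,24,.005),bar=(304,237,18,.02),knob=(262,181,12,.022),tape=(207,230,22,.018),arch=(271,135,26,.02))
S=dict(shaker=(413,205,70),slab=(147,127,68),large=(276,166,30),small=(299,235,22),tile=(204,191,24),bar=(229,145,18),knob=(248,206,13),tape=(329,180,22),arch=(212,255,26))
for k,(u,v,r,z) in L.items():
    for n,a in(('top',(u,v,r)),('scene',S[k])):
        try: print(k,n,*blob(img[n],n,a[:2],a[2],z,28 if k in('shaker','slab','tape') else 22))
        except Exception as e: print(k,n,'fail',e)
E
```

```text
[[-0.001  0.367 -0.93 ]
 [ 0.001 -0.93  -0.367]
 [-1.    -0.002  0.   ]]
shaker top [449.8 383.6] -1.4 [296.3 239.9]
shaker scene [447.1 377.5] -1.6 [306.3 233.9]
slab top [ 484.1 -380.5] 5.4 [301.2 239.9]
slab scene [ 470.5 -424.9] 25.9 [560.3 441.9]
large top [474.9  14.2] 10.0 [146.6  70. ]
large scene [474.1   8.6] 10.8 [157.5  71.1]
small top [655.7 143.3] -32.5 [66.6 65.7]
small scene [654. 138.] 60.2 [66.1 65.2]
tile top [ 629.6 -127.2] -8.5 [102.6  52.2]
tile scene [ 628.2 -134.2] -8.7 [106.2  56.4]
bar top [ 464.5 -132.7] 39.9 [77.2 20.6]
bar scene [ 467.3 -139.8] 38.6 [100.7  21. ]
knob top [6.322e+02 1.000e-01] 1.6 [34.6 31. ]
knob scene [637.7  -4.9] 28.9 [46.5 31.4]
tape top [477.2 162. ] -23.9 [70.5 67.1]
tape scene [475.6 156.6] -21.1 [87.8 74.1]
arch top [783.2 -22.8] -8.9 [114.   19.7]
arch scene [793.  -28.1] -8.8 [113.  25.]
```

```bash
python3 -c "
from h import *
go(.475,.012,.10,10.4)"
```

```text
tcp [ 0.2476 -0.6275  0.2305] toolx [-0.001  0.001 -1.   ] jawyaw -68.5 shift [ 0.875 -3.408 -2.975] q7 -0.06
turns [[-5.629, -0.004, 0.001], [0.371, 0.0, 0.003]]
```

```bash
R='[[0,-0.852,-0.744],[0,0,0],100]'
python3 -m crank '[[[0,-0.852,-0.744],[0,0,0],100],[[0,-0.852,-0.744],[0,0,0],100],[[0,-0.852,-0.744],[0,0,0],100],[[0,-0.852,-0.744],[0,0,0],100]]' 40
python3 -m crank '[[[0,-0.852,-0.744],[0,0,0],100],[[0,-0.852,-0.744],[0,0,0],100],[[0,-0.852,-0.744],[0,0,0],100],[[0,-0.852,-0.744],[0,0,0],100]]'
python3 -m crank '[[[0,-0.852,-0.744],[0,0,0],100],[[0,-0.852,-0.744],[0,0,0],100],[[0,-0.852,-0.744],[0,0,0],100],[[0,-0.852,-0.744],[0,0,0],100]]'
python3 -m crank '[[[0,-0.852,-0.744],[0,0,0],100],[[0,-0.852,-0.744],[0,0,0],100],[[0,-0.852,-0.744],[0,0,0],100],[[0,-0.852,-0.744],[0,0,0],100],[[0.87,-0.852,-0.744],[0.37,0,0],100],[[0.87,-0.852,-0.744],[0.37,0,0],100],[[0.87,-0.852,-0.744],[0.37,0,0],100],[[0.87,-0.852,-0.744],[0.37,0,0],100],[[0.87,-0.852,-0.744],[0.37,0,0],100]]'
python3 -c "
from h import *
go(.475,.012,.00,10.4)
for n in('top','scene'): cv2.imwrite(f'pics/{n}1.png',ctrl.camera(n))
a=cv2.imread('pics/scene1.png')[90:270,150:390]; cv2.imwrite('pics/s1.png',cv2.resize(a,None,fx=3.3,fy=3.3))"
```

```text
t: 0.5
eef_pos: [0.3065, -0.4628, 0.2305]
ee_rot: [2.016, 0.392, -2.014]
force: [-0.3, -0.2, 0.7]
finger_gap: 1.002
t: 0.9
eef_pos: [0.3637, -0.2985, 0.2311]
ee_rot: [2.014, 0.397, -2.012]
force: [-0.1, 0.2, 0.1]
finger_gap: 0.997
t: 1.3
eef_pos: [0.4202, -0.1339, 0.232]
ee_rot: [2.013, 0.403, -2.009]
force: [-0.2, -0.7, 0.4]
finger_gap: 0.999
t: 2.2
eef_pos: [0.475, 0.0276, 0.103]
ee_rot: [2.122, 0.215, -2.122]
force: [0.5, 0.6, 0.3]
finger_gap: 0.997
tcp [0.475  0.0276 0.103 ] toolx [-0.001  0.007 -1.   ] jawyaw -78.8 shift [0.686 0.107 0.021] q7 -1.65
turns [[-5.973, -0.02, -0.002], [0.027, -0.001, 0.013]]
```

View pics/s1.png

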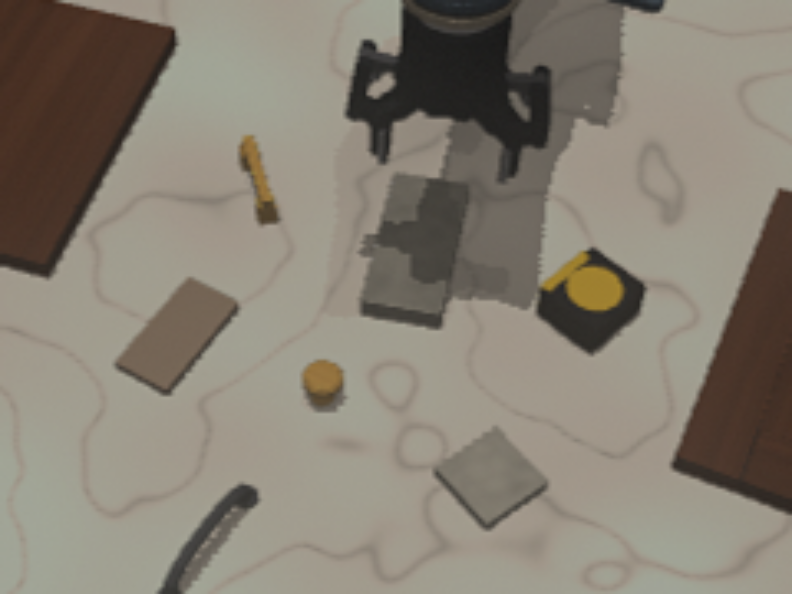

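The gripper is above the large stone (crop px 415,250) with clear space on both sides. Next I centre it, descend and grip.

```bash
python3 -m crank '[[[0.2,0.107,0.02],[0.027,0,0.013],100],[[0.45,0.107,0.02],[0.027,0,0.013],100],[[0.6,0.107,0.02],[0.027,0,0.013],100],[[0.686,0.107,0.02],[0.027,0,0.013],100],[[0.686,0.107,0.02],[0.027,0,0.013],100],[[0.686,0.107,0.02],[0.027,0,0.013],100]]'
python3 -m crank '[[[0,0,0],[0,0,0],60],[[0,0,0],[0,0,0],60],[[0,0,0],[0,0,0],60],[[0,0,0],[0,0,0],60],[[0,0,0],[0,0,0],60],[[0,0,0],[0,0,0],60],[[0,0,0],[0,0,0],60]]' 60
python3 -m crank '[[[-0.3,0,0],[0,0,0],60],[[-0.6,0,0],[0,0,0],60],[[-0.7,0,0],[0,0,0],60],[[-0.7,0,0],[0,0,0],60],[[-0.7,0,0],[0,0,0],60]]'
python3 -c "
from h import *
go(.449,.381,.105,-1.5)
for n in('top','scene'): cv2.imwrite(f'pics/{n}2.png',ctrl.camera(n))
a=cv2.imread('pics/scene2.png')[40:220,190:430]; cv2.imwrite('pics/s2.png',cv2.resize(a,None,fx=3.3,fy=3.3))"
```

```text
t: 2.9
eef_pos: [0.4777, 0.012, 0.0026]
ee_rot: [2.133, 0.193, -2.12]
force: [0.8, 0.7, 0.8]
finger_gap: 1.002
t: 3.6
eef_pos: [0.4789, 0.0119, 0.0044]
ee_rot: [2.137, 0.192, -2.117]
force: [-0.7, -0.8, 14.6]
finger_gap: 0.753
t: 4.1
eef_pos: [0.4776, 0.0117, 0.1094]
ee_rot: [2.137, 0.192, -2.116]
force: [-0.2, -0.7, -5.5]
finger_gap: 0.749
tcp [0.4776 0.0117 0.1094] toolx [ 0.01   0.001 -1.   ] jawyaw -79.7 shift [ 0.029 -2.456 -0.253] q7 -1.64
turns [[-5.606, 0.0, -0.028], [0.394, -0.019, -0.0]]
```

View pics/s2.png

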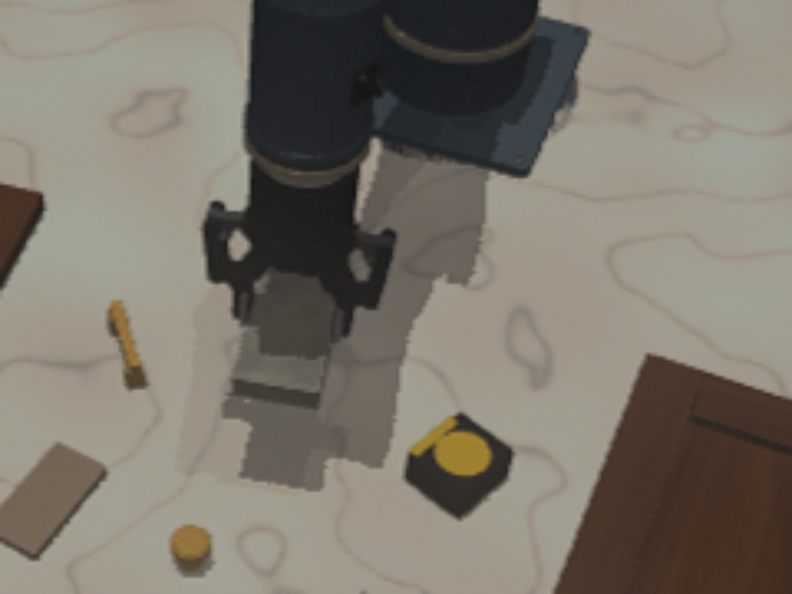

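The stone is held, with its long axis between the fingers. I'll carry it over the tape at about 100 mm.

```bash
python3 -m crank '[[[0,-0.3,-0.03],[0,0,0],60],[[0,-0.6,-0.06],[0,0,0],60],[[0,-0.82,-0.09],[0,0,0],60],[[0,-0.82,-0.09],[0,0,0],60]]'
python3 -m crank '[[[0,-0.3,-0.03],[0,0,0],60],[[0,-0.6,-0.06],[0,0,0],60],[[0,-0.82,-0.09],[0,0,0],60],[[0,-0.82,-0.09],[0,0,0],60]]'
python3 -m crank '[[[0,-0.3,-0.03],[0.1,0,0],60],[[0,-0.6,-0.06],[0.2,0,0],60],[[0,-0.8,-0.08],[0.3,-0.01,0],60],[[0,-0.8,-0.08],[0.394,-0.02,0],60],[[0,-0.8,-0.08],[0.394,-0.02,0],60],[[0,-0.8,-0.08],[0.394,-0.02,0],60],[[0,-0.8,-0.08],[0.394,-0.02,0],60]]'
python3 -c "
from h import *
go(.453,.381,.045,-1.5)"
```

```text
t: 4.6
eef_pos: [0.4671, 0.141, 0.107]
ee_rot: [2.13, 0.203, -2.118]
force: [0.6, -0.2, -5.1]
finger_gap: 0.752
t: 5.0
eef_pos: [0.4559, 0.2701, 0.106]
ee_rot: [2.126, 0.213, -2.116]
force: [-0.4, -0.6, -5.5]
finger_gap: 0.749
t: 5.7
eef_pos: [0.4447, 0.3885, 0.106]
ee_rot: [-2.207, 0.009, 2.222]
force: [-0.5, -0.7, -4.6]
finger_gap: 0.747
tcp [0.4447 0.3885 0.106 ] toolx [-0.007  0.003 -1.   ] jawyaw -90.7 shift [ 0.406  0.05  -0.059] q7 -2.42
turns [[-5.972, -0.009, 0.021], [0.028, 0.013, 0.006]]
```

```bash
python3 -m crank '[[[0.2,0.05,-0.06],[0.028,0.013,0.006],60],[[0.406,0.05,-0.06],[0.028,0.013,0.006],60],[[0.406,0.05,-0.06],[0.028,0.013,0.006],60],[[0.406,0.05,-0.06],[0.028,0.013,0.006],60],[[0.406,0.05,-0.06],[0.028,0.013,0.006],60]]'
python3 -c "
from h import *
go(.453,.381,.0155,-1.5)
for n in('top','scene'): cv2.imwrite(f'pics/{n}3.png',ctrl.camera(n))
a=cv2.imread('pics/scene3.png')[100:280,272:512]; b=cv2.imread('pics/top3.png')[160:340,60:300]
cv2.imwrite('pics/s3.png',cv2.resize(np.hstack([a,b]),None,fx=1.66,fy=1.66))"
```

```text
t: 6.2
eef_pos: [0.4539, 0.3816, 0.0465]
ee_rot: [-2.209, 0.027, 2.206]
force: [0.1, 0.5, -5.2]
finger_gap: 0.751
tcp [0.4539 0.3816 0.0465] toolx [ 0.001  0.001 -1.   ] jawyaw -91.5 shift [0.207 0.005 0.006] q7 -2.43
turns [[-6.0, -0.004, -0.004], [0.0, -0.002, 0.003]]
```

View pics/s3.png

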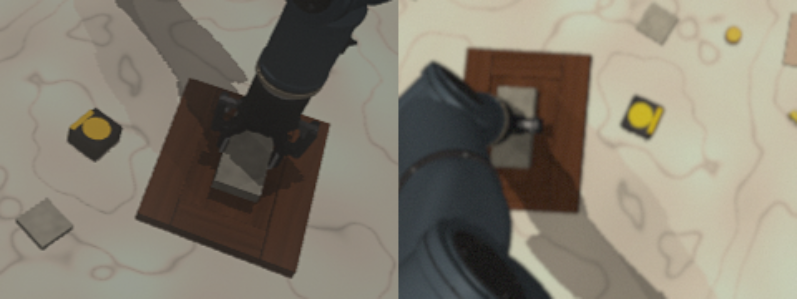

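The stone is inside the door frame and looks centred once parallax is allowed for. I'll lower it.

```bash
python3 -m crank '[[[0.1,0,0],[0,0,0],60],[[0.18,0,0],[0,0,0],60],[[0.2,0,0],[0,0,0],60],[[0.207,0,0],[0,0,0],60],[[0.207,0,0],[0,0,0],60],[[0.207,0,0],[0,0,0],60]]'
```

```text
t: 6.9
eef_pos: [0.4541, 0.382, 0.016]
ee_rot: [-2.21, 0.026, 2.205]
force: [-0.6, -0.3, -4.4]
finger_gap: 0.747
```

```bash
python3 -m crank '[[[0.007,0,0],[0,0,0],60],[[0.007,0,0],[0,0,0],60],[[0.007,0,0],[0,0,0],60]]'; python3 -m crank '[[[0.007,0,0],[0,0,0],60],[[0.007,0,0],[0,0,0],60],[[0.007,0,0],[0,0,0],60]]'
```

```text
t: 7.2
eef_pos: [0.4543, 0.3821, 0.0151]
ee_rot: [-2.21, 0.026, 2.205]
force: [0.7, -1.1, -4.0]
finger_gap: 0.749
t: 7.5
eef_pos: [0.4543, 0.3822, 0.0147]
ee_rot: [-2.21, 0.026, 2.204]
force: [-1.4, -0.9, 6.9]
finger_gap: 0.747
```

```bash
python3 -m crank '[[[0,0,0],[0,0,0],92],[[0,0,0],[0,0,0],92],[[0,0,0],[0,0,0],92],[[-0.1,0,0],[0,0,0],92],[[-0.4,0,0],[0,0,0],92],[[-0.7,0,0],[0,0,0],92],[[-0.8,0,0],[0,0,0],92],[[-0.8,0,0],[0,0,0],92]]'
python3 -c "
from h import *
go(.629,-.130,.11,-8.6)"
```

```text
t: 8.3
eef_pos: [0.4553, 0.383, 0.1377]
ee_rot: [-2.212, 0.022, 2.198]
force: [0.1, -0.6, 0.0]
finger_gap: 0.92
tcp [0.4553 0.383  0.1377] toolx [ 0.007  0.006 -1.   ] jawyaw -91.5 shift [ 0.171  3.39  -1.246] q7 -2.42
turns [[-5.763, -0.02, -0.018], [0.237, -0.012, 0.013]]
```

```bash
python3 -m crank '[[[0,0.85,-0.31],[0,0,0],92],[[0,0.85,-0.31],[0,0,0],92],[[0,0.85,-0.31],[0,0,0],92],[[0,0.85,-0.31],[0,0,0],92]]'
python3 -m crank '[[[0,0.85,-0.31],[0,0,0],92],[[0,0.85,-0.31],[0,0,0],92],[[0,0.85,-0.31],[0,0,0],92],[[0,0.85,-0.31],[0,0,0],92]]'
python3 -m crank '[[[0,0.85,-0.31],[0,0,0],92],[[0,0.85,-0.31],[0,0,0],92],[[0,0.85,-0.31],[0,0,0],92],[[0,0.85,-0.31],[0,0,0],92]]'
python3 -m crank '[[[0.17,0.81,-0.31],[0.237,0,0],85],[[0.17,0.81,-0.31],[0.237,0,0],85],[[0.17,0.81,-0.31],[0.237,0,0],85],[[0.17,0.81,-0.31],[0.237,0,0],85],[[0.17,0.81,-0.31],[0.237,0,0],85]]'
python3 - <<'E'
from h import *
go(.629,-.130,.0,-8.6)
for n in('top','scene'): cv2.imwrite(f'pics/{n}4.png',ctrl.camera(n))
a=cv2.imread('pics/top4.png')
# stone on dark panel: brighter, unsaturated
for n,(u0,u1,v0,v1) in dict(top=(100,175,190,290),scene=(370,460,160,250)).items():
    a=cv2.imread(f'pics/{n}4.png')[v0:v1,u0:u1]; hsv=cv2.cvtColor(a,cv2.COLOR_BGR2HSV)
    m=((hsv[...,1]<75)).astype(np.uint8); m=cv2.morphologyEx(m,cv2.MORPH_OPEN,np.ones((3,3)))
    cs,_=cv2.findContours(m,0,1)
    for c in cs:
        if cv2.contourArea(c)<150: continue
        w=np.array([cast(n,p+[u0,v0],.020)[:2]*1000 for p in c[:,0]],np.float32)
        print(n,cv2.minAreaRect(w))
    print(n,'door',blob(cv2.imread(f'pics/{n}4.png'),n,(134,238) if n=='top' else (385,205),60 if n=='top' else 70,.01,28))
a=cv2.imread('pics/scene4.png')[100:280,272:512]; b=cv2.imread('pics/top4.png')[160:340,60:300]
cv2.imwrite('pics/s4.png',cv2.resize(np.hstack([a,b]),None,fx=1.66,fy=1.66))
E
```

```text
t: 8.7
eef_pos: [0.5002, 0.2476, 0.1361]
ee_rot: [-2.21, 0.035, 2.196]
force: [-0.7, 0.5, -0.6]
finger_gap: 0.925
t: 9.1
eef_pos: [0.5435, 0.1116, 0.135]
ee_rot: [-2.207, 0.049, 2.194]
force: [-1.1, -0.3, 0.3]
finger_gap: 0.917
t: 9.5
eef_pos: [0.5852, -0.0247, 0.1344]
ee_rot: [-2.203, 0.062, 2.192]
force: [0.6, 0.0, 0.5]
finger_gap: 0.923
t: 10.0
eef_pos: [0.6252, -0.1479, 0.1083]
ee_rot: [-2.135, 0.193, 2.127]
force: [0.6, -0.1, 0.7]
finger_gap: 0.85
tcp [ 0.6252 -0.1479  0.1083] toolx [ 0.003 -0.004 -1.   ] jawyaw -100.1 shift [ 0.722 -0.124 -0.001] q7 -1.61
turns [[5.95, -0.011, 0.011], [-0.05, -0.007, -0.007]]
top ((393.7342529296875, 365.4831848144531), (199.32615661621094, 218.9505157470703), 3.342944622039795)
top ((452.2254333496094, 386.1316223144531), (70.13533020019531, 142.29598999023438), 89.27345275878906)
top door (array([450. , 383.5]), -1.7, array([296.7, 240.5]))
scene ((597.5765991210938, 340.5970458984375), (38.0480842590332, 87.71808624267578), 23.367952346801758)
scene ((449.83428955078125, 380.0959167480469), (68.32077026367188, 155.6791534423828), 89.00601959228516)
scene ((302.0048828125, 430.25201416015625), (34.507694244384766, 79.26883697509766), 23.38825035095215)
scene door (array([447.2, 377. ]), -1.6, array([306.5, 232.9]))
```

View pics/s4.png

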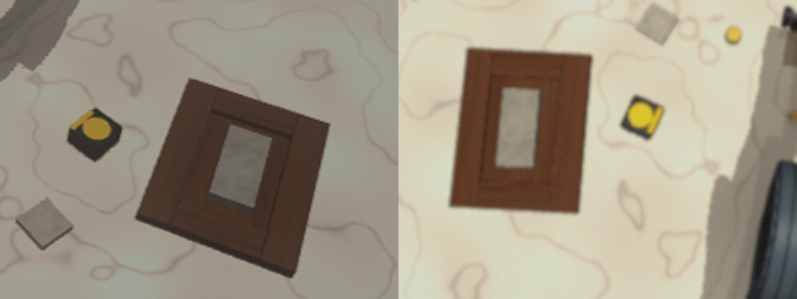

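The stone lies flat in the recess. Both views put it about (2, 3) mm from door centre, with yaw within 1°. The tile is next.

```bash
python3 -m crank '[[[0.3,-0.12,0],[-0.05,-0.007,-0.007],85],[[0.5,-0.12,0],[-0.05,-0.007,-0.007],85],[[0.65,-0.12,0],[-0.05,-0.007,-0.007],85],[[0.715,-0.12,0],[-0.05,-0.007,-0.007],85],[[0.715,-0.12,0],[-0.05,-0.007,-0.007],85],[[0.715,-0.12,0],[-0.05,-0.007,-0.007],85]]'
python3 -m crank '[[[0,0,0],[0,0,0],70],[[0,0,0],[0,0,0],64],[[0,0,0],[0,0,0],61],[[0,0,0],[0,0,0],61]]' 30
python3 -m crank '[[[0,0,0],[0,0,0],45],[[0,0,0],[0,0,0],45],[[0,0,0],[0,0,0],45],[[0,0,0],[0,0,0],45]]' 30
```

```text
t: 10.7
eef_pos: [0.6297, -0.128, 0.0029]
ee_rot: [-2.148, 0.156, 2.143]
force: [-0.1, 0.1, -0.4]
finger_gap: 0.851
t: 11.1
eef_pos: [0.63, -0.1282, 0.0034]
ee_rot: [-2.148, 0.157, 2.142]
force: [0.0, -0.7, -0.0]
finger_gap: 0.608
t: 11.5
eef_pos: [0.63, -0.1282, 0.0037]
ee_rot: [-2.149, 0.157, 2.141]
force: [-0.7, -0.1, 6.3]
finger_gap: 0.569
```

```bash
python3 -m crank '[[[-0.02,0,0],[0,0,0],45],[[-0.05,0,0],[0,0,0],45],[[-0.05,0,0],[0,0,0],45]]' 60
python3 -c "
from h import *
for n in('top','scene'): cv2.imwrite(f'pics/{n}5.png',ctrl.camera(n))
a=cv2.imread('pics/scene5.png')[120:240,130:290]
cv2.imwrite('pics/s5.png',cv2.resize(a,None,fx=4,fy=4))
go(.451,.3822,.12,-1.3)"
```

```text
t: 11.8
eef_pos: [0.6302, -0.1283, 0.0116]
ee_rot: [-2.149, 0.157, 2.141]
force: [-0.9, 1.1, -1.5]
finger_gap: 0.555
tcp [ 0.63   -0.1282  0.0111] toolx [ 0.003  0.    -1.   ] jawyaw -98.4 shift [-0.729 -3.193  1.675] q7 -1.63
turns [[5.764, 0.002, 0.01], [-0.236, -0.006, 0.001]]
```

View pics/s5.png

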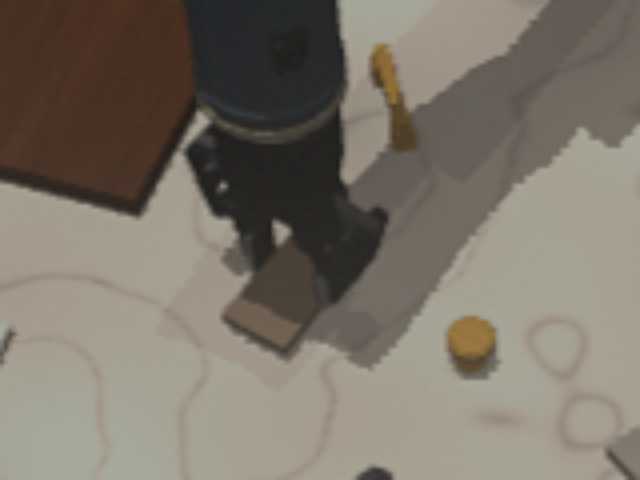

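The tile is held and off the counter. I'll carry it to the shaker door.

```bash
python3 -m crank '[[[-0.3,0,0],[0,0,0],45],[[-0.6,0,0],[0,0,0],45],[[-0.73,0,0],[0,0,0],45],[[-0.73,-0.3,0.15],[0,0,0],45],[[-0.73,-0.6,0.3],[0,0,0],45],[[-0.73,-0.8,0.42],[0,0,0],45],[[-0.73,-0.8,0.42],[0,0,0],45]]'
python3 -m crank '[[[0,-0.3,0.15],[0,0,0],45],[[0,-0.6,0.3],[0,0,0],45],[[0,-0.8,0.42],[0,0,0],45],[[0,-0.8,0.42],[0,0,0],45]]'
python3 -m crank '[[[0,-0.3,0.15],[0,0,0],45],[[0,-0.6,0.3],[0,0,0],45],[[0,-0.8,0.42],[0,0,0],45],[[0,-0.8,0.42],[0,0,0],45]]'
python3 -m crank '[[[0,-0.3,0.15],[-0.1,0,0],45],[[0,-0.6,0.3],[-0.236,0,0],45],[[0,-0.75,0.4],[-0.236,0,0],45],[[0,-0.75,0.4],[-0.236,0,0],45],[[0,-0.75,0.4],[-0.236,0,0],45]]'
python3 -c "
from h import *
go(.452,.3822,.06,-1.3)"
```

```text
t: 12.6
eef_pos: [0.5828, 0.0064, 0.1204]
ee_rot: [-2.149, 0.145, 2.146]
force: [-0.1, -0.4, -1.1]
finger_gap: 0.552
t: 13.0
eef_pos: [0.5346, 0.141, 0.1207]
ee_rot: [-2.151, 0.132, 2.152]
force: [-0.2, -0.2, -1.3]
finger_gap: 0.554
t: 13.4
eef_pos: [0.4846, 0.2751, 0.1215]
ee_rot: [-2.152, 0.118, 2.157]
force: [-0.1, -0.1, -2.0]
finger_gap: 0.555
t: 13.9
eef_pos: [0.4385, 0.394, 0.1225]
ee_rot: [-2.217, -0.017, 2.221]
force: [0.7, -0.6, -1.1]
finger_gap: 0.554
tcp [0.4385 0.394  0.1225] toolx [-0.002  0.01  -1.   ] jawyaw -89.7 shift [ 0.416  0.083 -0.09 ] q7 -2.41
turns [[-5.947, -0.03, 0.005], [0.053, 0.003, 0.019]]
```

```bash
python3 -m crank '[[[0.2,0.083,-0.09],[0.053,0.003,0.019],45],[[0.416,0.083,-0.09],[0.053,0.003,0.019],45],[[0.416,0.083,-0.09],[0.053,0.003,0.019],45],[[0.416,0.083,-0.09],[0.053,0.003,0.019],45],[[0.416,0.083,-0.09],[0.053,0.003,0.019],45]]'
python3 -c "
from h import *
go(.452,.3822,.036,-1.3)"
```

```text
t: 14.4
eef_pos: [0.4529, 0.3823, 0.0614]
ee_rot: [-2.21, 0.024, 2.207]
force: [-0.8, 0.8, -1.1]
finger_gap: 0.551
tcp [0.4529 0.3823 0.0614] toolx [ 0.001  0.001 -1.   ] jawyaw -91.3 shift [0.17  0.001 0.006] q7 -2.41
turns [[5.998, 0.004, 0.004], [-0.002, -0.002, 0.003]]
```

```bash
python3 -m crank '[[[0.1,0,0.006],[0,0,0],45],[[0.15,0,0.006],[0,0,0],45],[[0.17,0,0.006],[0,0,0],45],[[0.17,0,0.006],[0,0,0],45],[[0.17,0,0.006],[0,0,0],45]]'
python3 -m crank '[[[0.007,0,0],[0,0,0],45],[[0.007,0,0],[0,0,0],45],[[0.007,0,0],[0,0,0],45]]'
python3 -m crank '[[[0.007,0,0],[0,0,0],45],[[0.007,0,0],[0,0,0],45],[[0.007,0,0],[0,0,0],45]]'
```

```text
t: 14.9
eef_pos: [0.4522, 0.3826, 0.0365]
ee_rot: [-2.211, 0.024, 2.207]
force: [-0.7, 0.7, -1.4]
finger_gap: 0.549
t: 15.2
eef_pos: [0.4523, 0.3827, 0.0356]
ee_rot: [-2.211, 0.024, 2.207]
force: [-0.3, -0.0, -1.6]
finger_gap: 0.555
t: 15.5
eef_pos: [0.4523, 0.3827, 0.0345]
ee_rot: [-2.211, 0.024, 2.207]
force: [0.9, 0.3, -1.2]
finger_gap: 0.554
```

```bash
python3 -m crank '[[[0.007,0,0],[0,0,0],45],[[0.007,0,0],[0,0,0],45],[[0.007,0,0],[0,0,0],45]]'
python3 -m crank '[[[0.005,0,0],[0,0,0],45],[[0.005,0,0],[0,0,0],45],[[0.005,0,0],[0,0,0],45]]'
```

```text
t: 15.8
eef_pos: [0.4523, 0.3827, 0.034]
ee_rot: [-2.211, 0.024, 2.206]
force: [-1.8, -1.3, 5.8]
finger_gap: 0.553
t: 16.1
eef_pos: [0.4523, 0.3827, 0.0339]
ee_rot: [-2.211, 0.023, 2.206]
force: [-2.4, -0.8, 7.4]
finger_gap: 0.557
```

Contact made. I'll release, lift and go to the bar pull.

```bash
python3 -m crank '[[[0,0,0],[0,0,0],75],[[0,0,0],[0,0,0],75],[[0,0,0],[0,0,0],75],[[-0.1,0,0],[0,0,0],75],[[-0.4,0,0],[0,0,0],75],[[-0.6,0,0],[0,0,0],60],[[-0.6,0,0],[0,0,0],60]]' 30
python3 -c "
from h import *
go(.466,-.136,.12,39.3)"
```

```text
t: 16.8
eef_pos: [0.454, 0.3841, 0.1281]
ee_rot: [-2.214, 0.018, 2.198]
force: [0.6, 0.4, -0.9]
finger_gap: 0.602
tcp [0.454  0.3841 0.1281] toolx [ 0.008  0.007 -1.   ] jawyaw -91.4 shift [ 0.029  3.465 -0.162] q7 -2.41
turns [[4.644, 0.011, 0.023], [-1.356, -0.018, 0.008]]
```

```bash
python3 -m crank '[[[0,0.87,-0.04],[0,0,0],60],[[0,0.87,-0.04],[0,0,0],60],[[0,0.87,-0.04],[0,0,0],60],[[0,0.87,-0.04],[0,0,0],60]]'
python3 -m crank '[[[0,0.87,-0.04],[0,0,0],60],[[0,0.87,-0.04],[0,0,0],60],[[0,0.87,-0.04],[0,0,0],60],[[0,0.87,-0.04],[0,0,0],60]]'
python3 -m crank '[[[0,0.87,-0.04],[0,0,0],60],[[0,0.87,-0.04],[0,0,0],60],[[0,0.87,-0.04],[0,0,0],60],[[0,0.87,-0.04],[0,0,0],60]]'
python3 -m crank '[[[0,0.83,-0.04],[-0.9,0,0],60],[[0,0.83,-0.04],[-0.9,0,0],60],[[0,0.83,-0.04],[-0.9,0,0],60],[[0,0.83,-0.04],[-0.9,0,0],60],[[0,0.83,-0.04],[-0.9,0,0],60]]'
python3 - <<'E'
from h import *
go(.466,-.136,.08,39.3)
for n in('top','scene'): cv2.imwrite(f'pics/{n}6.png',ctrl.camera(n))
a=cv2.imread('pics/scene6.png')[100:280,272:512]; b=cv2.imread('pics/scene6.png')[90:270,110:350]
cv2.imwrite('pics/s6.png',cv2.resize(np.hstack([a,b]),None,fx=1.66,fy=1.66,interpolation=cv2.INTER_CUBIC))
for n,(u0,u1,v0,v1) in dict(top=(110,160,205,275),scene=(390,440,165,230)).items():
    a=cv2.imread(f'pics/{n}6.png')[v0:v1,u0:u1]; lab=cv2.cvtColor(a,cv2.COLOR_BGR2LAB).astype(int)
    m=((lab[...,0]>95)&(lab[...,1]+lab[...,2]>274)).astype(np.uint8)
    print(n,lab[35,25],lab[8,25]); m=cv2.morphologyEx(m,cv2.MORPH_OPEN,np.ones((3,3)))
    for c in cv2.findContours(m,0,1)[0]:
        if cv2.contourArea(c)<100: continue
        w=np.array([cast(n,p+[u0,v0],.035)[:2]*1000 for p in c[:,0]],np.float32); print(n,cv2.minAreaRect(w))
E
```

```text
t: 17.2
eef_pos: [0.4571, 0.248, 0.1267]
ee_rot: [-2.212, 0.029, 2.197]
force: [0.6, -0.6, 0.1]
finger_gap: 0.596
t: 17.6
eef_pos: [0.4589, 0.1124, 0.1257]
ee_rot: [-2.208, 0.039, 2.196]
force: [-0.3, -0.7, 0.3]
finger_gap: 0.602
t: 18.0
eef_pos: [0.4601, -0.0224, 0.1252]
ee_rot: [-2.205, 0.048, 2.194]
force: [-0.2, -0.2, 0.6]
finger_gap: 0.601
t: 18.5
eef_pos: [0.4612, -0.1462, 0.1248]
ee_rot: [1.991, 0.43, -1.981]
force: [0.5, 0.7, 0.6]
finger_gap: 0.6
tcp [ 0.4612 -0.1462  0.1248] toolx [ 0.005  0.001 -1.   ] jawyaw -65.6 shift [ 0.299 -0.049 -0.056] q7 -1.07
turns [[5.505, -0.005, 0.013], [-0.495, -0.009, -0.004]]
top [154 132 145] [110 132 140]
top ((453.0587158203125, 386.7807922363281), (47.73385238647461, 95.74286651611328), 89.66498565673828)
scene [103 132 138] [ 48 132 135]
```

View pics/s6.png

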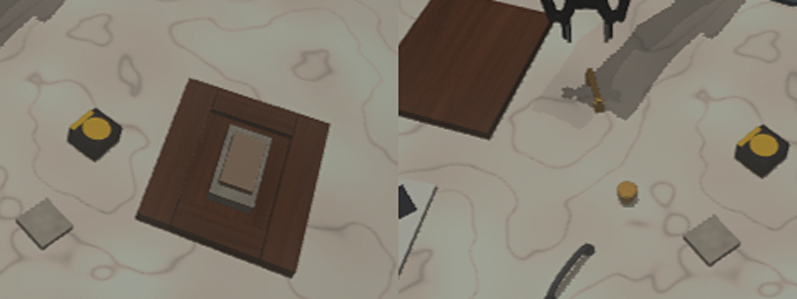

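The tile sits centred on the stone: top view gives (453,387) against the stone's (452,386). Next is the bar pull.

```bash
python3 -m crank '[[[0.15,-0.05,-0.056],[-0.495,-0.009,-0.004],60],[[0.299,-0.05,-0.056],[-0.495,-0.009,-0.004],60],[[0.299,-0.05,-0.056],[-0.495,-0.009,-0.004],60],[[0.299,-0.05,-0.056],[-0.495,-0.009,-0.004],60],[[0.299,-0.05,-0.056],[-0.495,-0.009,-0.004],60]]'
python3 - <<'E'
from h import *
go(.466,-.136,.012,39.3)
for n in('top','scene'): cv2.imwrite(f'pics/{n}7.png',ctrl.camera(n))
a=cv2.imread('pics/scene7.png')[90:210,150:310]; b=cv2.imread('pics/top7.png')[180:300,230:390]
cv2.imwrite('pics/s7.png',cv2.resize(np.hstack([a,b]),None,fx=2.5,fy=2.5,interpolation=cv2.INTER_CUBIC))
E
```

```text
t: 19.1
eef_pos: [0.4665, -0.1341, 0.081]
ee_rot: [1.825, 0.651, -1.824]
force: [-0.1, 0.3, 0.0]
finger_gap: 0.601
tcp [ 0.4665 -0.1341  0.081 ] toolx [ 0.001 -0.    -1.   ] jawyaw -50.7 shift [0.46  0.007 0.011] q7 -0.93
turns [[6.0, -0.002, 0.001], [-0.0, -0.001, -0.001]]
```

View pics/s7.png

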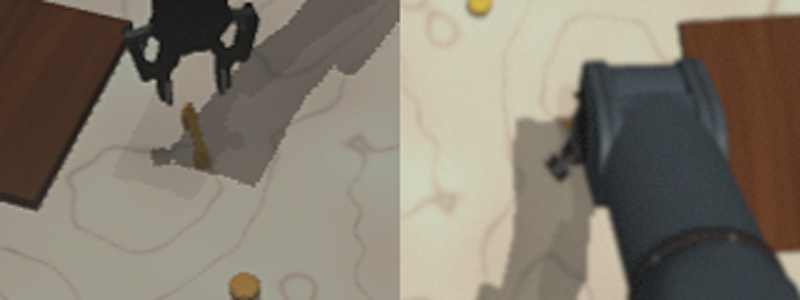

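The jaws straddle the bar pull. I'll descend and close.

```bash
python3 -m crank '[[[0.2,0.007,0.011],[0,0,0],60],[[0.4,0.007,0.011],[0,0,0],60],[[0.46,0.007,0.011],[0,0,0],60],[[0.46,0.007,0.011],[0,0,0],60],[[0.46,0.007,0.011],[0,0,0],60]]'
python3 -m crank '[[[0,0,0],[0,0,0],25],[[0,0,0],[0,0,0],16],[[0,0,0],[0,0,0],10],[[0,0,0],[0,0,0],2],[[0,0,0],[0,0,0],2],[[0,0,0],[0,0,0],2],[[0,0,0],[0,0,0],2],[[0,0,0],[0,0,0],2]]' 30
python3 -m crank '[[[-0.03,0,0],[0,0,0],2],[[-0.05,0,0],[0,0,0],2],[[-0.05,0,0],[0,0,0],2]]' 40
python3 - <<'E'
from h import *
go(.4523,.3827,.13,-1.0)
for n in('top','scene'): cv2.imwrite(f'pics/{n}8.png',ctrl.camera(n))
a=cv2.imread('pics/scene8.png')[90:210,150:310]; b=cv2.imread('pics/top8.png')[180:300,230:390]
cv2.imwrite('pics/s8.png',cv2.resize(np.hstack([a,b]),None,fx=2.5,fy=2.5,interpolation=cv2.INTER_CUBIC))
E
```

```text
t: 19.7
eef_pos: [0.4665, -0.1365, 0.013]
ee_rot: [1.826, 0.65, -1.823]
force: [-0.8, 0.6, -0.6]
finger_gap: 0.598
t: 20.5
eef_pos: [0.4669, -0.1367, 0.0137]
ee_rot: [1.826, 0.649, -1.822]
force: [-0.5, 0.3, 8.1]
finger_gap: 0.107
t: 20.8
eef_pos: [0.467, -0.1367, 0.0216]
ee_rot: [1.827, 0.649, -1.821]
force: [-0.4, 0.4, -1.7]
finger_gap: 0.106
tcp [ 0.467  -0.1367  0.0216] toolx [ 0.004 -0.001 -1.   ] jawyaw -50.7 shift [-0.727 -2.74  -2.118] q7 -0.98
turns [[-4.657, 0.006, -0.008], [1.343, -0.006, -0.005]]
```

View pics/s8.png

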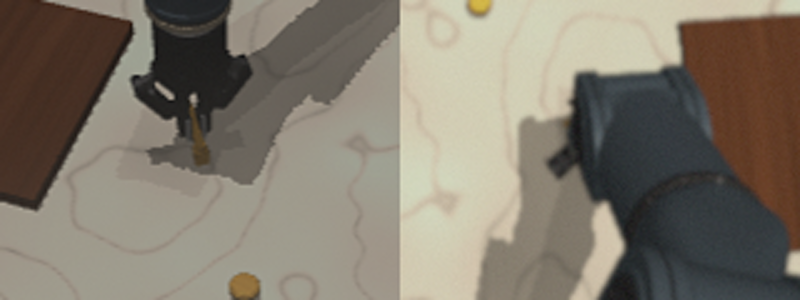

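The bar pull is held upright. I'll carry it to the stack.

```bash
python3 -m crank '[[[-0.3,0,0],[0,0,0],2],[[-0.6,0,0],[0,0,0],2],[[-0.73,0,0],[0,0,0],2],[[-0.73,-0.25,-0.2],[0,0,0],2],[[-0.73,-0.5,-0.4],[0,0,0],2],[[-0.73,-0.68,-0.53],[0,0,0],2],[[-0.73,-0.68,-0.53],[0,0,0],2]]'
python3 -m crank '[[[0,-0.25,-0.2],[0,0,0],2],[[0,-0.5,-0.4],[0,0,0],2],[[0,-0.68,-0.53],[0,0,0],2],[[0,-0.68,-0.53],[0,0,0],2]]'
python3 -m crank '[[[0,-0.25,-0.2],[0,0,0],2],[[0,-0.5,-0.4],[0,0,0],2],[[0,-0.68,-0.53],[0,0,0],2],[[0,-0.68,-0.53],[0,0,0],2]]'
python3 -m crank '[[[0,-0.25,-0.2],[0.25,0,0],2],[[0,-0.5,-0.4],[0.5,0,0],2],[[0,-0.65,-0.48],[0.75,0,0],2],[[0,-0.65,-0.48],[0.9,0,0],2],[[0,-0.65,-0.48],[0.9,0,0],2],[[0,-0.65,-0.48],[0.9,0,0],2]]'
python3 -c "
from h import *
go(.452,.3827,.085,-1.0)"
```

```text
t: 21.6
eef_pos: [0.4633, -0.0022, 0.1308]
ee_rot: [1.824, 0.657, -1.817]
force: [1.4, -1.0, -0.5]
finger_gap: 0.104
t: 22.0
eef_pos: [0.459, 0.1322, 0.1309]
ee_rot: [1.821, 0.665, -1.811]
force: [1.0, -0.4, -1.6]
finger_gap: 0.104
t: 22.4
eef_pos: [0.4535, 0.2665, 0.1313]
ee_rot: [1.82, 0.673, -1.807]
force: [-0.3, -0.2, -0.8]
finger_gap: 0.102
t: 23.0
eef_pos: [0.4457, 0.3853, 0.1318]
ee_rot: [2.104, 0.253, -2.094]
force: [0.7, -0.9, -0.7]
finger_gap: 0.101
tcp [0.4457 0.3853 0.1318] toolx [ 0.004  0.005 -1.   ] jawyaw -76.5 shift [ 0.312  0.028 -0.035] q7 -2.23
turns [[-5.517, -0.013, -0.013], [0.483, -0.009, 0.009]]
```

```bash
python3 -m crank '[[[0.1,0.028,-0.035],[0.2,0,0],2],[[0.2,0.028,-0.035],[0.4,-0.009,0.009],2],[[0.312,0.028,-0.035],[0.483,-0.009,0.009],2],[[0.312,0.028,-0.035],[0.483,-0.009,0.009],2],[[0.312,0.028,-0.035],[0.483,-0.009,0.009],2],[[0.312,0.028,-0.035],[0.483,-0.009,0.009],2]]'
python3 -c "
from h import *
go(.452,.3827,.0555,-1.0)"
```

```text
t: 23.6
eef_pos: [0.4527, 0.3824, 0.0859]
ee_rot: [-2.214, 0.018, 2.212]
force: [-0.0, 0.3, -0.0]
finger_gap: 0.107
tcp [0.4527 0.3824 0.0859] toolx [ 0.001  0.001 -1.   ] jawyaw -91.0 shift [ 0.203 -0.002  0.005] q7 -2.43
turns [[-5.998, -0.002, -0.002], [0.002, -0.001, 0.001]]
```

```bash
python3 -m crank '[[[0.1,0,0.005],[0,0,0],2],[[0.18,0,0.005],[0,0,0],2],[[0.203,0,0.005],[0,0,0],2],[[0.203,0,0.005],[0,0,0],2],[[0.203,0,0.005],[0,0,0],2]]'
python3 -m crank '[[[0.007,0,0],[0,0,0],2],[[0.007,0,0],[0,0,0],2],[[0.007,0,0],[0,0,0],2]]'
python3 -m crank '[[[0.007,0,0],[0,0,0],2],[[0.007,0,0],[0,0,0],2],[[0.007,0,0],[0,0,0],2]]'
python3 -m crank '[[[0.005,0,0],[0,0,0],2],[[0.005,0,0],[0,0,0],2],[[0.005,0,0],[0,0,0],2]]'
```

```text
t: 24.1
eef_pos: [0.4521, 0.3826, 0.0558]
ee_rot: [-2.214, 0.017, 2.212]
force: [-0.4, 0.6, 0.2]
finger_gap: 0.107
t: 24.4
eef_pos: [0.4522, 0.3827, 0.0549]
ee_rot: [-2.214, 0.017, 2.211]
force: [0.1, -0.8, -1.0]
finger_gap: 0.106
t: 24.7
eef_pos: [0.4523, 0.3828, 0.0539]
ee_rot: [-2.214, 0.017, 2.211]
force: [0.8, 0.2, -0.7]
finger_gap: 0.106
t: 25.0
eef_pos: [0.4523, 0.3829, 0.0538]
ee_rot: [-2.214, 0.016, 2.211]
force: [-0.8, -0.4, 5.3]
finger_gap: 0.105
```

Contact. I'll release and go to the small stone.

```bash
python3 -m crank '[[[0,0,0],[0,0,0],40],[[0,0,0],[0,0,0],40],[[0,0,0],[0,0,0],40],[[0,0,0],[0,0,0],40],[[-0.1,0,0],[0,0,0],40],[[-0.4,0,0],[0,0,0],60],[[-0.6,0,0],[0,0,0],90],[[-0.6,0,0],[0,0,0],92]]'
python3 -c "
from h import *
go(.655,.1405,.12,-31)"
```

```text
t: 25.8
eef_pos: [0.454, 0.3844, 0.148]
ee_rot: [-2.217, 0.011, 2.202]
force: [-0.7, 0.4, -0.2]
finger_gap: 0.891
tcp [0.454  0.3844 0.148 ] toolx [ 0.007  0.007 -1.   ] jawyaw -90.9 shift [ 0.185  1.605 -1.366] q7 -2.42
turns [[-4.998, -0.021, -0.012], [1.002, -0.009, 0.016]]
```

```bash
python3 -m crank '[[[0,0.8,-0.68],[0,0,0],100],[[0,0.8,-0.68],[0,0,0],100],[[0,0.8,-0.68],[0,0,0],100],[[0,0.8,-0.68],[0,0,0],100]]'
python3 -m crank '[[[0.15,0.78,-0.68],[0.96,0,0],100],[[0.15,0.78,-0.68],[0.96,0,0],100],[[0.15,0.78,-0.68],[0.96,0,0],100],[[0.15,0.78,-0.68],[0.96,0,0],100],[[0.15,0.78,-0.68],[0.96,0,0],100],[[0.15,0.78,-0.68],[0.96,0,0],100]]'
python3 - <<'E'
from h import *
go(.655,.1405,.0,-31)
for n in('top','scene'): cv2.imwrite(f'pics/{n}9.png',ctrl.camera(n))
a=cv2.imread('pics/scene9.png')[120:300,272:512]; b=cv2.imread('pics/top9.png')[130:310,60:300]
cv2.imwrite('pics/s9.png',cv2.resize(np.hstack([a,b]),None,fx=1.66,fy=1.66,interpolation=cv2.INTER_CUBIC))
E
```

```text
t: 26.2
eef_pos: [0.5583, 0.2551, 0.1473]
ee_rot: [-2.217, 0.025, 2.198]
force: [-1.0, -0.8, -0.2]
finger_gap: 1.001
t: 26.8
eef_pos: [0.6566, 0.1367, 0.1246]
ee_rot: [-1.93, 0.513, 1.917]
force: [0.6, 0.7, 0.0]
finger_gap: 1.002
tcp [0.6566 0.1367 0.1246] toolx [ 0.007  0.003 -1.   ] jawyaw -120.1 shift [ 0.83  -0.011  0.026] q7 -2.33
turns [[-5.971, -0.019, -0.014], [0.028, -0.009, 0.012]]
```

View pics/s9.png

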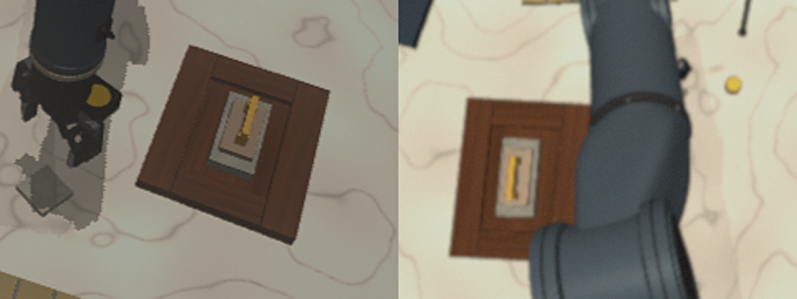

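The first stack is standing. Small stone next.

```bash
python3 -m crank '[[[0.3,-0.011,0.026],[0.028,-0.009,0.012],100],[[0.6,-0.011,0.026],[0.028,-0.009,0.012],100],[[0.75,-0.011,0.026],[0.028,-0.009,0.012],100],[[0.815,-0.011,0.026],[0.028,-0.009,0.012],100],[[0.815,-0.011,0.026],[0.028,-0.009,0.012],100],[[0.815,-0.011,0.026],[0.028,-0.009,0.012],100]]'
python3 -m crank '[[[0,0,0],[0,0,0],82],[[0,0,0],[0,0,0],75],[[0,0,0],[0,0,0],70],[[0,0,0],[0,0,0],60],[[0,0,0],[0,0,0],55],[[0,0,0],[0,0,0],55],[[0,0,0],[0,0,0],55],[[0,0,0],[0,0,0],55]]' 30
python3 -m crank '[[[-0.02,0,0],[0,0,0],55],[[-0.05,0,0],[0,0,0],55],[[-0.05,0,0],[0,0,0],55]]' 60
python3 -c "
from h import *
go(.484,-.3825,.12,5.4)"
```

```text
t: 27.5
eef_pos: [0.6555, 0.1426, 0.0044]
ee_rot: [-1.919, 0.527, 1.915]
force: [0.3, 0.7, 0.9]
finger_gap: 1.0
t: 28.3
eef_pos: [0.6571, 0.1414, 0.0094]
ee_rot: [-1.922, 0.527, 1.91]
force: [-10.1, -4.0, 38.4]
finger_gap: 0.549
t: 28.6
eef_pos: [0.6577, 0.1416, 0.018]
ee_rot: [-1.923, 0.526, 1.908]
force: [0.6, -0.5, -0.8]
finger_gap: 0.55
tcp [0.6577 0.1416 0.018 ] toolx [ 0.008  0.002 -1.   ] jawyaw -120.9 shift [-0.696  3.589 -0.806] q7 -2.34
turns [[4.79, 0.009, 0.02], [-1.21, -0.015, 0.007]]
```

The gap closed to 0.55, below the 0.69 expected, so the fingers slid over the stone. I'll lift and look.

```bash
python3 -m crank '[[[-0.3,0,0],[0,0,0],55],[[-0.6,0,0],[0,0,0],75],[[-0.6,0.3,0.5],[0,0,0],100],[[-0.6,0.3,0.9],[0,0,0],100],[[-0.6,0.3,0.9],[0,0,0],100],[[-0.6,0.3,0.9],[0,0,0],100]]'
python3 - <<'E'
from h import *
for n in('top','scene'): cv2.imwrite(f'pics/{n}10.png',ctrl.camera(n))
a=cv2.imread('pics/scene10.png')[150:270,230:390]; b=cv2.imread('pics/top10.png')[110:230,150:310]
cv2.imwrite('pics/s10.png',cv2.resize(np.hstack([a,b]),None,fx=2.5,fy=2.5,interpolation=cv2.INTER_CUBIC))
go(.655,.1405,.0,-31)
E
```

```text
t: 29.2
eef_pos: [0.5117, 0.1745, 0.1064]
ee_rot: [-1.921, 0.523, 1.917]
force: [0.1, -0.3, -0.1]
finger_gap: 0.999
tcp [0.5175 0.1729 0.107 ] toolx [ 0.008  0.002 -1.   ] jawyaw -120.8 shift [ 0.72  -0.28  -0.894] q7 -2.46
turns [[-5.993, -0.018, -0.018], [0.007, -0.012, 0.011]]
```

View pics/s10.png

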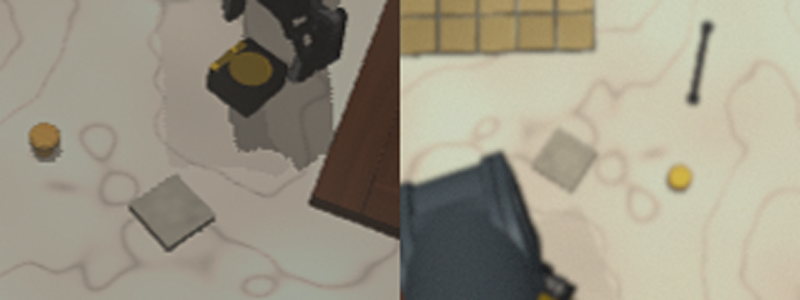

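The small stone hasn't moved and lies flat. The fingers were too high at that opening, so I'll retry lower.

```bash
python3 - <<'E'
from h import *
for n,uv in(('top',(216,174)),('scene',(299,235))): print(n,blob(cv2.imread(f'pics/{n}10.png'),n,uv,19 if n=='top' else 22,.006,22))
E
python3 -m crank '[[[0,-0.14,-0.45],[0,0,0],100],[[0,-0.28,-0.89],[0.007,-0.012,0.011],100],[[0,-0.28,-0.89],[0.007,-0.012,0.011],100],[[0,-0.28,-0.89],[0.007,-0.012,0.011],100],[[0.3,-0.28,-0.89],[0.007,-0.012,0.011],100],[[0.5,-0.28,-0.89],[0.007,-0.012,0.011],100],[[0.5,-0.28,-0.89],[0.007,-0.012,0.011],100],[[0.5,-0.28,-0.89],[0.007,-0.012,0.011],100]]' 30
python3 -c "
from h import *
go(.655,.1405,-.004,-31)"
```

```text
top (array([655.8, 144.2]), 56.5, array([66.7, 66.4]))
scene (array([654.5, 138. ]), -30.9, array([64.7, 64.7]))
t: 30.1
eef_pos: [0.6547, 0.1402, 0.033]
ee_rot: [-1.915, 0.533, 1.916]
force: [0.4, -0.1, 1.5]
finger_gap: 1.001
tcp [0.6547 0.1402 0.033 ] toolx [-0.001 -0.    -1.   ] jawyaw -121.0 shift [ 0.246 -0.003 -0.001] q7 -2.34
turns [[5.998, -0.002, -0.001], [-0.002, 0.001, -0.001]]
```

```bash
python3 -m crank '[[[0.1,0,0],[0,0,0],100],[[0.2,0,0],[0,0,0],100],[[0.25,0,0],[0,0,0],100],[[0.25,0,0],[0,0,0],100],[[0.25,0,0],[0,0,0],100],[[0.25,0,0],[0,0,0],88],[[0.25,0,0],[0,0,0],82]]'
python3 -m crank '[[[0,0,0],[0,0,0],76],[[0,0,0],[0,0,0],72],[[0,0,0],[0,0,0],68],[[0,0,0],[0,0,0],64],[[0,0,0],[0,0,0],64],[[0,0,0],[0,0,0],64]]' 30
```

```text
t: 30.8
eef_pos: [0.655, 0.1403, -0.004]
ee_rot: [-1.916, 0.532, 1.915]
force: [0.2, 0.3, -0.1]
finger_gap: 0.817
t: 31.4
eef_pos: [0.6553, 0.1404, -0.0035]
ee_rot: [-1.916, 0.532, 1.915]
force: [-1.0, 0.8, 6.0]
finger_gap: 0.693
```

```bash
python3 -m crank '[[[0,0,0],[0,0,0],55],[[0,0,0],[0,0,0],55],[[-0.02,0,0],[0,0,0],55],[[-0.06,0,0],[0,0,0],55],[[-0.06,0,0],[0,0,0],55]]' 45
python3 -m crank '[[[-0.3,0,0],[0,0,0],55],[[-0.6,0,0],[0,0,0],55],[[-0.8,0,0],[0,0,0],55],[[-0.8,0,0],[0,0,0],55]]' 45
python3 -c "
from h import *
go(.484,-.3825,.12,5.4)"
```

```text
t: 31.9
eef_pos: [0.6558, 0.1405, 0.0064]
ee_rot: [-1.917, 0.531, 1.913]
force: [0.1, -0.4, -1.7]
finger_gap: 0.686
t: 32.3
eef_pos: [0.6583, 0.1409, 0.1315]
ee_rot: [-1.922, 0.527, 1.905]
force: [0.5, 0.0, -1.4]
finger_gap: 0.686
tcp [0.6583 0.1409 0.1315] toolx [ 0.01   0.002 -1.   ] jawyaw -121.1 shift [ 0.057  3.589 -0.805] q7 -2.34
turns [[4.784, 0.011, 0.023], [-1.216, -0.018, 0.009]]
```

```bash
python3 -m crank '[[[0,0.3,-0.07],[0,0,0],55],[[0,0.6,-0.14],[0,0,0],55],[[0,0.88,-0.2],[0,0,0],55],[[0,0.88,-0.2],[0,0,0],55]]'
python3 -m crank '[[[0,0.3,-0.07],[0,0,0],55],[[0,0.6,-0.14],[0,0,0],55],[[0,0.88,-0.2],[0,0,0],55],[[0,0.88,-0.2],[0,0,0],55]]'
python3 -m crank '[[[0,0.3,-0.07],[0,0,0],55],[[0,0.6,-0.14],[0,0,0],55],[[0,0.88,-0.2],[0,0,0],55],[[0,0.88,-0.2],[0,0,0],55]]'
python3 -m crank '[[[0,0.3,-0.07],[-0.2,0,0],55],[[0,0.6,-0.14],[-0.4,0,0],55],[[0,0.84,-0.2],[-0.6,0,0],55],[[0,0.84,-0.2],[-0.8,0,0],55],[[0,0.84,-0.2],[-0.8,0,0],55],[[0,0.84,-0.2],[-0.8,0,0],55]]'
python3 -c "
from h import *
go(.483,-.3835,.05,5.4)"
```

```text
t: 32.7
eef_pos: [0.6134, 0.004, 0.1304]
ee_rot: [-1.918, 0.54, 1.902]
force: [0.7, 0.7, -1.0]
finger_gap: 0.689
t: 33.1
eef_pos: [0.5666, -0.1321, 0.1299]
ee_rot: [-1.912, 0.554, 1.899]
force: [-0.3, -1.2, -0.2]
finger_gap: 0.686
t: 33.5
eef_pos: [0.5181, -0.2673, 0.1302]
ee_rot: [-1.906, 0.567, 1.895]
force: [-1.0, 0.7, -0.5]
finger_gap: 0.693
t: 34.1
eef_pos: [0.4759, -0.3882, 0.1308]
ee_rot: [-2.149, 0.175, 2.142]
force: [0.3, 0.8, -1.5]
finger_gap: 0.688
tcp [ 0.4759 -0.3882  0.1308] toolx [ 0.003 -0.009 -1.   ] jawyaw -98.8 shift [ 0.538 -0.043 -0.04 ] q7 -1.17
turns [[5.526, -0.024, 0.008], [-0.474, -0.005, -0.017]]
```

```bash
python3 -m crank '[[[0.2,-0.043,-0.04],[-0.2,0,0],55],[[0.4,-0.043,-0.04],[-0.4,-0.005,-0.017],55],[[0.538,-0.043,-0.04],[-0.474,-0.005,-0.017],55],[[0.538,-0.043,-0.04],[-0.474,-0.005,-0.017],55],[[0.538,-0.043,-0.04],[-0.474,-0.005,-0.017],55],[[0.538,-0.043,-0.04],[-0.474,-0.005,-0.017],55]]'
python3 - <<'E'
from h import *
go(.483,-.3835,.019,5.4)
cv2.imwrite('pics/top11.png',ctrl.camera('top'))
# slab edges in scene: local background given
a=cv2.imread('pics/scene0.png'); hsv=cv2.cvtColor(a,cv2.COLOR_BGR2HSV)
m=((hsv[...,1]>110)&(hsv[...,2]<110)).astype(np.uint8); m[:,:80]=0; m[:,215:]=0; m[:75]=0; m[180:]=0
c=max(cv2.findContours(m,0,1)[0],key=cv2.contourArea)
print(cv2.minAreaRect(np.array([cast('scene',p,.01)[:2]*1000 for p in c[:,0]],np.float32)))
E
```

```text
t: 34.7
eef_pos: [0.4841, -0.3833, 0.0514]
ee_rot: [2.175, 0.1, -2.171]
force: [0.2, -0.9, -0.2]
finger_gap: 0.684
tcp [ 0.4841 -0.3833  0.0514] toolx [ 0.002 -0.001 -1.   ] jawyaw -84.7 shift [0.216 0.    0.008] q7 -1.01
turns [[5.998, -0.003, 0.005], [-0.002, -0.003, -0.002]]
((476.176513671875, -390.76702880859375), (290.4020690917969, 229.90188598632812), 5.188316345214844)
```

```bash
python3 -m crank '[[[0.1,0,0.008],[0,0,0],55],[[0.19,0,0.008],[0,0,0],55],[[0.216,0,0.008],[0,0,0],55],[[0.216,0,0.008],[0,0,0],55],[[0.216,0,0.008],[0,0,0],55]]'
python3 -m crank '[[[0.008,0,0],[0,0,0],55],[[0.008,0,0],[0,0,0],55],[[0.008,0,0],[0,0,0],55]]'
python3 -m crank '[[[0.008,0,0],[0,0,0],55],[[0.008,0,0],[0,0,0],55],[[0.008,0,0],[0,0,0],55]]'
```

```text
t: 35.25
eef_pos: [0.4831, -0.3838, 0.0194]
ee_rot: [2.175, 0.1, -2.171]
force: [-0.2, 0.2, -1.0]
finger_gap: 0.689
t: 35.55
eef_pos: [0.4832, -0.3839, 0.0184]
ee_rot: [2.176, 0.1, -2.17]
force: [0.4, 0.6, -1.3]
finger_gap: 0.687
t: 35.85
eef_pos: [0.4832, -0.3839, 0.0172]
ee_rot: [2.176, 0.1, -2.17]
force: [-0.1, 0.2, -0.7]
finger_gap: 0.684
```

```bash
python3 -m crank '[[[0.008,0,0],[0,0,0],55],[[0.008,0,0],[0,0,0],55],[[0.008,0,0],[0,0,0],55]]'
python3 -m crank '[[[0.004,0,0],[0,0,0],55],[[0.004,0,0],[0,0,0],55],[[0.004,0,0],[0,0,0],55]]'
```

```text
t: 36.15
eef_pos: [0.4833, -0.3839, 0.0167]
ee_rot: [2.176, 0.099, -2.17]
force: [-0.6, 1.2, 7.1]
finger_gap: 0.686
t: 36.45
eef_pos: [0.4833, -0.3839, 0.0167]
ee_rot: [2.176, 0.099, -2.17]
force: [-2.5, 0.4, 6.7]
finger_gap: 0.689
```

Contact. I'll release and go to the knob.

```bash
python3 -m crank '[[[0,0,0],[0,0,0],90],[[0,0,0],[0,0,0],90],[[0,0,0],[0,0,0],90],[[-0.1,0,0],[0,0,0],90],[[-0.4,0,0],[0,0,0],85],[[-0.65,0,0],[0,0,0],80],[[-0.65,0,0],[0,0,0],75]]' 25
python3 -c "
from h import *
go(.633,-.0025,.10,5.4)"
```

```text
t: 37.15
eef_pos: [0.4856, -0.3856, 0.1205]
ee_rot: [2.181, 0.092, -2.159]
force: [0.4, -1.3, -0.6]
finger_gap: 0.75
tcp [ 0.4856 -0.3856  0.1205] toolx [ 0.011 -0.007 -1.   ] jawyaw -84.7 shift [ 0.128 -2.453 -1.214] q7 -0.99
turns [[5.997, -0.025, 0.03], [-0.003, -0.019, -0.016]]
```

```bash
python3 -m crank '[[[0,-0.81,-0.4],[0,0,0],75],[[0,-0.81,-0.4],[0,0,0],75],[[0,-0.81,-0.4],[0,0,0],75],[[0,-0.81,-0.4],[0,0,0],75]]'
python3 -m crank '[[[0,-0.81,-0.4],[0,0,0],75],[[0,-0.81,-0.4],[0,0,0],75],[[0,-0.81,-0.4],[0,0,0],75],[[0,-0.81,-0.4],[0,0,0],75]]'
python3 -m crank '[[[0.12,-0.78,-0.4],[0,0,0],75],[[0.12,-0.78,-0.4],[0,0,0],75],[[0.12,-0.78,-0.4],[0,0,0],75],[[0.12,-0.78,-0.4],[0,0,0],75],[[0.12,-0.78,-0.4],[0,0,0],75]]'
python3 - <<'E'
from h import *
go(.633,-.0025,.045,5.4)
for n in('top','scene'): cv2.imwrite(f'pics/{n}12.png',ctrl.camera(n))
def meas(img,n,roi,mask,z,what):
    u0,u1,v0,v1=roi; a=img[v0:v1,u0:u1]; m=mask(cv2.cvtColor(a,cv2.COLOR_BGR2HSV),cv2.cvtColor(a,cv2.COLOR_BGR2LAB)).astype(np.uint8)
    m=cv2.morphologyEx(m,cv2.MORPH_OPEN,np.ones((2,2)))
    for c in cv2.findContours(m,0,1)[0]:
        if cv2.contourArea(c)<60: continue
        w=np.array([cast(n,p+[u0,v0],z)[:2]*1000 for p in c[:,0]],np.float32); r=cv2.minAreaRect(w); print(n,what,np.round(r[0],1),np.round(r[1],1),round(r[2],1))
T=cv2.imread('pics/top12.png'); S=cv2.imread('pics/scene12.png')
gray=lambda h,l:(h[...,1]<75)
meas(T,'top',(355,415,200,265),gray,.026,'small'); meas(S,'scene',(115,180,100,155),gray,.026,'small')
meas(T,'top',(115,155,210,270),lambda h,l:(h[...,1]>120)&(h[...,2]>120),.065,'bar')
a=S[70:190,80:240]; b=S[140:260,330:490]
cv2.imwrite('pics/s12.png',cv2.resize(np.hstack([a,b]),None,fx=2.5,fy=2.5,interpolation=cv2.INTER_CUBIC))
E
```

```text
t: 37.55
eef_pos: [0.5371, -0.2524, 0.1209]
ee_rot: [2.181, 0.104, -2.153]
force: [-0.8, -0.3, -0.4]
finger_gap: 0.75
t: 37.95
eef_pos: [0.5869, -0.1179, 0.1216]
ee_rot: [2.181, 0.118, -2.148]
force: [0.2, 0.6, -0.1]
finger_gap: 0.749
t: 38.45
eef_pos: [0.6339, 0.0052, 0.1041]
ee_rot: [2.179, 0.12, -2.147]
force: [-0.3, -1.8, -0.1]
finger_gap: 0.75
tcp [0.6339 0.0052 0.1041] toolx [ 0.015 -0.001 -1.   ] jawyaw -83.6 shift [0.394 0.049 0.017] q7 -1.64
turns [[-5.966, 0.006, -0.043], [0.034, -0.028, -0.004]]
top small [ 481.9 -385.4] [61.8 64.1] 6.2
scene small [ 483.3 -383.5] [70.1 66.6] 7.3
top bar [447.7 382.5] [14.3 72.8] 88.8
```

View pics/s12.png

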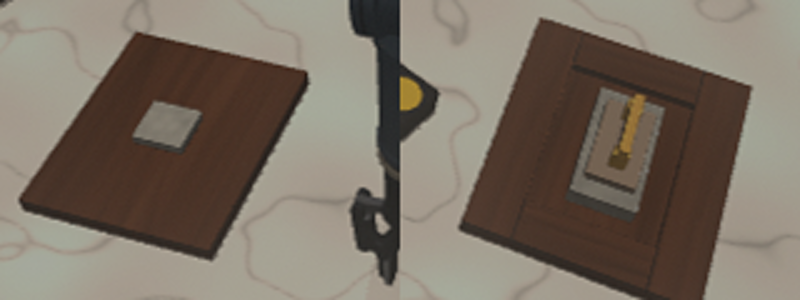

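The small stone is on the slab door about 5 mm from centre. The bar stands on the tile, also within about 5 mm. Now I'll grasp the knob.

```bash
python3 -m crank '[[[0.2,0.049,0.017],[0.034,-0.028,-0.004],75],[[0.394,0.049,0.017],[0.034,-0.028,-0.004],75],[[0.394,0.049,0.017],[0.034,-0.028,-0.004],75],[[0.55,0.049,0.017],[0.034,-0.028,-0.004],75],[[0.62,0.049,0.017],[0.034,-0.028,-0.004],75],[[0.62,0.049,0.017],[0.034,-0.028,-0.004],75],[[0.62,0.049,0.017],[0.034,-0.028,-0.004],75]]'
python3 -c "
from h import *
go(.633,-.0025,.010,5.4)"
python3 -m crank '[[[0,0,0],[0,0,0],60],[[0,0,0],[0,0,0],50],[[0,0,0],[0,0,0],42],[[0,0,0],[0,0,0],36],[[0,0,0],[0,0,0],30],[[0,0,0],[0,0,0],25],[[0,0,0],[0,0,0],25],[[0,0,0],[0,0,0],25]]' 25
```

```text
t: 39.25
eef_pos: [0.6336, -0.0054, 0.0124]
ee_rot: [2.176, 0.097, -2.174]
force: [0.0, -0.0, 1.0]
finger_gap: 0.749
tcp [ 0.6336 -0.0054  0.0124] toolx [ 0.001 -0.001 -1.   ] jawyaw -84.8 shift [ 0.016 -0.02   0.002] q7 -1.65
turns [[5.992, -0.004, 0.002], [-0.008, -0.001, -0.002]]
t: 40.05
eef_pos: [0.634, -0.0053, 0.013]
ee_rot: [2.177, 0.097, -2.173]
force: [-0.7, 0.7, 4.9]
finger_gap: 0.353
```

```bash
python3 -m crank '[[[-0.03,0,0],[0,0,0],25],[[-0.05,0,0],[0,0,0],25],[[-0.05,0,0],[0,0,0],25]]' 35
python3 - <<'E'
from h import *
a=ctrl.camera('scene'); cv2.imwrite('pics/scene13.png',a)
cv2.imwrite('pics/s13.png',cv2.resize(a[150:250,180:310],None,fx=5,fy=5,interpolation=cv2.INTER_CUBIC))
go(.483,-.384,.13)
E
```

```text
t: 40.35
eef_pos: [0.6343, -0.0053, 0.021]
ee_rot: [2.177, 0.097, -2.172]
force: [-0.2, -1.1, -0.2]
finger_gap: 0.351
tcp [ 0.6341 -0.0053  0.0207] toolx [ 0.002 -0.001 -1.   ] jawyaw -84.8 shift [-0.728  2.425  1.229] q7 -1.65
```

View pics/s13.png

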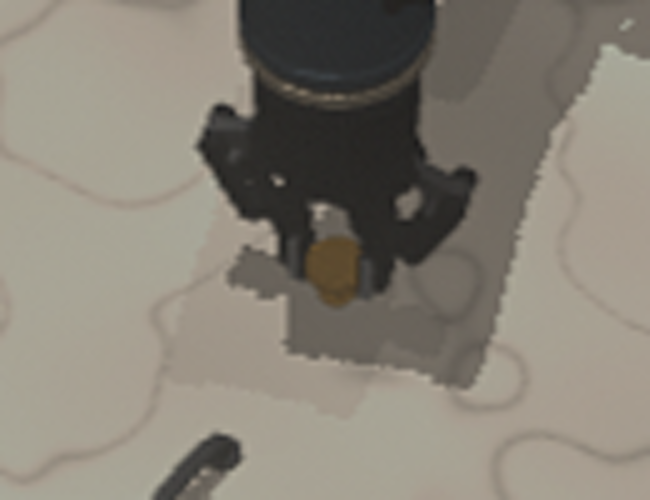

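The knob is held between the pads. I'll carry it to the slab door.

```bash
python3 -m crank '[[[-0.3,0,0],[0,0,0],25],[[-0.6,0,0],[0,0,0],25],[[-0.73,0,0],[0,0,0],25],[[-0.73,0.3,0.15],[0,0,0],25],[[-0.73,0.6,0.3],[0,0,0],25],[[-0.73,0.8,0.4],[0,0,0],25],[[-0.73,0.8,0.4],[0,0,0],25]]'
python3 -m crank '[[[0,0.3,0.15],[0,0,0],25],[[0,0.6,0.3],[0,0,0],25],[[0,0.8,0.4],[0,0,0],25],[[0,0.8,0.4],[0,0,0],25]]'
python3 -m crank '[[[0,0.3,0.15],[0,0,0],25],[[0,0.6,0.3],[0,0,0],25],[[0,0.78,0.4],[0,0,0],25],[[0,0.78,0.4],[0,0,0],25],[[0,0.78,0.4],[0,0,0],25]]'
python3 -c "
from h import *
go(.482,-.384,.075,5.4)"
```

```text
t: 41.1
eef_pos: [0.5821, -0.137, 0.1302]
ee_rot: [2.177, 0.084, -2.178]
force: [0.4, 0.0, -0.3]
finger_gap: 0.351
t: 41.5
eef_pos: [0.5285, -0.2687, 0.1306]
ee_rot: [2.177, 0.07, -2.184]
force: [-0.4, -0.3, -0.7]
finger_gap: 0.354
t: 42.0
eef_pos: [0.4768, -0.39, 0.1314]
ee_rot: [2.179, 0.069, -2.185]
force: [0.3, 1.0, -1.1]
finger_gap: 0.349
tcp [ 0.4768 -0.39    0.1314] toolx [-0.003 -0.008 -1.   ] jawyaw -86.0 shift [ 0.375 -0.041 -0.038] q7 -0.99
turns [[5.955, -0.022, -0.01], [-0.045, 0.006, -0.014]]
```

```bash
python3 -m crank '[[[0.2,-0.041,-0.038],[-0.045,0.006,-0.014],25],[[0.375,-0.041,-0.038],[-0.045,0.006,-0.014],25],[[0.375,-0.041,-0.038],[-0.045,0.006,-0.014],25],[[0.375,-0.041,-0.038],[-0.045,0.006,-0.014],25],[[0.375,-0.041,-0.038],[-0.045,0.006,-0.014],25]]'
python3 -c "
from h import *
go(.482,-.384,.047,5.4)
a=ctrl.camera('scene'); cv2.imwrite('pics/scene14.png',a)
cv2.imwrite('pics/s14.png',cv2.resize(a[70:170,90:220],None,fx=5,fy=5,interpolation=cv2.INTER_CUBIC))"
```

```text
t: 42.5
eef_pos: [0.4832, -0.3836, 0.0764]
ee_rot: [2.174, 0.102, -2.171]
force: [-0.5, 0.2, -0.1]
finger_gap: 0.348
tcp [ 0.4832 -0.3836  0.0764] toolx [ 0.002 -0.001 -1.   ] jawyaw -84.6 shift [0.196 0.001 0.008] q7 -0.99
turns [[-5.999, 0.003, -0.004], [0.001, -0.003, -0.002]]
```

View pics/s14.png

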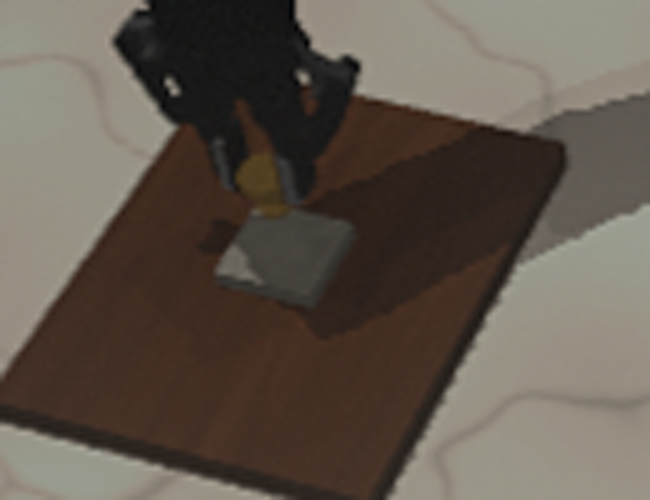

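```bash
python3 -c "
from h import *
print(cast('scene',(144.6,111.5),.0645), proj('scene',(.483,-.384,.0634)),proj('scene',(.483,-.384,.09)))"
python3 -m crank '[[[0.1,0,0.008],[0,0,0],25],[[0.17,0,0.008],[0,0,0],25],[[0.196,0,0.008],[0,0,0],25],[[0.196,0,0.008],[0,0,0],25],[[0.196,0,0.008],[0,0,0],25]]'
python3 -m crank '[[[0.008,0,0],[0,0,0],25],[[0.008,0,0],[0,0,0],25],[[0.008,0,0],[0,0,0],25]]'
python3 -m crank '[[[0.008,0,0],[0,0,0],25],[[0.008,0,0],[0,0,0],25],[[0.008,0,0],[0,0,0],25]]'
```

```text
[ 0.48411571 -0.38458012  0.0645    ] [145.05878335 111.5854129 ] [143.27044464 104.54714811]
t: 43.05
eef_pos: [0.4821, -0.3842, 0.0475]
ee_rot: [2.174, 0.101, -2.17]
force: [0.8, -0.1, -0.3]
finger_gap: 0.352
t: 43.35
eef_pos: [0.4822, -0.3843, 0.0465]
ee_rot: [2.175, 0.101, -2.17]
force: [-0.5, -0.1, -1.3]
finger_gap: 0.344
t: 43.65
eef_pos: [0.4822, -0.3843, 0.0453]
ee_rot: [2.175, 0.101, -2.17]
force: [-0.2, 0.7, -0.4]
finger_gap: 0.354
```

The knob's foot casts to (484,-385), on target and upright.

```bash
python3 -m crank '[[[0.008,0,0],[0,0,0],25],[[0.008,0,0],[0,0,0],25],[[0.008,0,0],[0,0,0],25]]'
python3 -m crank '[[[0.003,0,0],[0,0,0],25],[[0.003,0,0],[0,0,0],25],[[0.003,0,0],[0,0,0],25]]'
```

```text
t: 43.95
eef_pos: [0.4824, -0.3843, 0.045]
ee_rot: [2.175, 0.1, -2.169]
force: [-1.8, 2.3, 8.5]
finger_gap: 0.348
t: 44.25
eef_pos: [0.4825, -0.3843, 0.0451]
ee_rot: [2.175, 0.1, -2.169]
force: [-1.6, 1.8, 7.7]
finger_gap: 0.349
```

```bash
python3 -m crank '[[[0,0,0],[0,0,0],45],[[0,0,0],[0,0,0],60],[[0,0,0],[0,0,0],70],[[0,0,0],[0,0,0],70],[[-0.1,0,0],[0,0,0],70],[[-0.4,0,0],[0,0,0],70],[[-0.8,0,0],[0,0,0],70],[[-0.8,0,0],[0,0,0],70]]' 25
python3 -m crank '[[[-0.2,-0.9,0],[0,0,0],70],[[-0.2,-0.9,0],[0,0,0],70],[[-0.2,-0.9,0],[0,0,0],70],[[-0.2,-0.9,0],[0,0,0],70],[[-0.2,-0.9,0],[0,0,0],70]]'
python3 -m crank '[[[0,-0.9,0],[0,0,0],70],[[0,-0.9,0],[0,0,0],70],[[0,-0.9,0],[0,0,0],70],[[0,-0.9,0],[0,0,0],70],[[0,-0.9,0],[0,0,0],70]]'
python3 - <<'E'
from h import *
T=ctrl.camera('top'); S=ctrl.camera('scene'); cv2.imwrite('pics/top15.png',T); cv2.imwrite('pics/scene15.png',S)
ye=lambda h:(h[...,1]>120)&(h[...,2]>120)&(h[...,0]>12)
gr=lambda h:(h[...,1]<75)
for n,img,roi,mk,z,w in(('top',T,(355,415,200,265),ye,.055,'knob'),('top',T,(355,415,200,265),lambda h:gr(h)|ye(h),.026,'small'),('top',T,(115,155,205,270),ye,.065,'bar'),('scene',S,(115,180,85,155),ye,.055,'knob'),('scene',S,(390,450,155,230),ye,.06,'bar')):
    u0,u1,v0,v1=roi; m=mk(cv2.cvtColor(img[v0:v1,u0:u1],cv2.COLOR_BGR2HSV)).astype(np.uint8)
    for c in cv2.findContours(m,0,1)[0]:
        if cv2.contourArea(c)<30: continue
        r=cv2.minAreaRect(np.array([cast(n,p+[u0,v0],z)[:2]*1000 for p in c[:,0]],np.float32)); print(n,w,*[np.round(q,1) for q in r])
for k,n,uv,r,z in(('tape','top',(207,230),22,.018),('arch','top',(271,135),26,.02),('arch','scene',(212,255),26,.02),('tape','scene',(329,180),22,.018)):
    print(k,n,*blob(T if n=='top' else S,n,uv,r,z,28 if k=='tape' else 22))
f=lambda a:cv2.resize(a,(400,300),interpolation=cv2.INTER_CUBIC)
cv2.imwrite('pics/s15.png',np.vstack([np.hstack([f(S[70:160,90:210]),f(S[150:240,350:470])]),np.hstack([f(T[190:280,325:445]),f(T[190:280,75:195])])]))
E
```

```text
t: 45.05
eef_pos: [0.4843, -0.3856, 0.1706]
ee_rot: [2.18, 0.094, -2.159]
force: [0.8, -0.7, -0.5]
finger_gap: 0.702
t: 45.55
eef_pos: [0.4716, -0.2506, 0.1999]
ee_rot: [2.179, 0.095, -2.157]
force: [-0.7, -0.2, -0.3]
finger_gap: 0.701
t: 46.05
eef_pos: [0.459, -0.1169, 0.1984]
ee_rot: [2.179, 0.095, -2.157]
force: [0.2, 0.4, -0.2]
finger_gap: 0.698
top knob [ 483.8 -381.5] [27.4 28.7] 27.3
top small [ 484.9 -382.4] [61.8 64.1] 6.3
top small [ 478.6 -303.7] [ 27.4 181.8] 89.5
top bar [450.6 385.3] [72.6 15.6] 1.9
scene knob [ 478.2 -390.5] [23.9 26.5] 23.4
scene bar [440.5 381.8] [ 9.5 73.6] 88.6
tape top [477.1 161.9] -22.1 [71.7 66.7]
arch top [783.2 -22.8] -8.6 [114.   20.3]
arch scene [793.  -28.1] -8.8 [113.  25.]
tape scene [475.6 156.6] -21.1 [87.8 74.1]
```

View pics/s15.png

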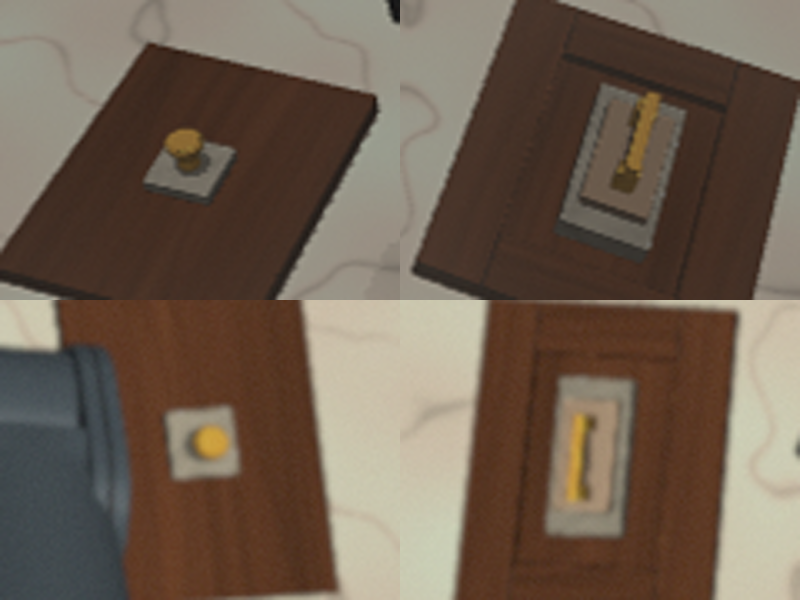

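The last picture shows both stacks upright and centred, and the tape and arched pull have not moved. I'm handing in.

```bash
python3 -c "
from bench import ctrl
print(ctrl.job_done())"
```

```text
the job is handed in; nothing more can be done
None
```

Both kitchen schemes are laid up and the job is handed in at about 46 s of the 118 s. No verdict was reported, so the checks below are my own camera measurements.

| Piece | Resting on | Offset from centre | Limit |
|---|---|---|---|
| Large stone | Shaker door panel | about 3.5 mm, yaw within about 1° | 15 mm |
| Tile | Large stone | about 1 mm | 12 mm |
| Bar pull | Tile | about 3–5 mm | 12 mm |
| Small stone | Slab door | about 2–5 mm, yaw within about 2° | 15 mm |
| Knob | Small stone | about 1.5 mm | 12 mm |

- **Stacks:** both look upright and at rest in the last picture, with the arm clear of them. Each piece was lowered about 1 mm at a time until the force showed contact, then released.
- **Bystanders:** the tape measure and the arched pull measure at their starting positions to within 0.2 mm.
- **Failed grasp:** the first grip on the small stone slid over its top, pressing with about 38 N in total at the wrist. The stone did not move, and a lower grip held.
- **Disagreements:** the two cameras differ by about 6 mm in y, so I worked from their mean or compared positions within one view. For the bar and knob the scene view read up to about 10 mm off the top view, which I put down to height and parallax. I relied on the top view for those two.

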